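Lid the turned pots and centre-punch the lids

TASK

Fit each stopper lid standing on the bench into the pot of its own wood, upright and fully home. Once all the lids are in, take the automatic punch from its rack, hold it upright with its point on the centre dot of each lid and press straight down until it trips with a snap, going from the palest wood to the darkest so that no dark dust gets on the pale ones. Then stand the punch back in its rack, leaving every lid in its pot and the other things on the bench where they are.

Things in the scene. Friction and masses are not known exactly. Their poses are not given: they have to be found in the camera images.
- pot_maple: loose turned pot of maple (pale cream), a plain cylinder 80 mm in diameter and 65 mm high with a round mouth 50 mm in diameter (wall 15 mm, inside 53 mm deep); 0.40 kg. Always present. Origin: centre of its underside on the bench; z up.
- lid_maple: loose maple (pale cream) stopper lid, may be absent; 0.12 kg. From below: plug 16 mm high, tapering 40 to 46 mm diameter; flange 66 mm diameter, 8 mm thick; round grip 42 mm diameter, 26 mm high, flat top. Stands on its plug. Origin: centre of plug's underside; z up. Home in its pot the flange lies on the rim, this origin 49 mm above the pot's.
- lid_maple_top (a point): the centre dot (7 mm across) on the flat top of the maple lid's grip, 50 mm above the lid's origin: here the punch mark goes; may be absent
- pot_oak: loose turned pot of oak (golden tan), a plain cylinder 80 mm in diameter and 65 mm high with a round mouth 50 mm in diameter (wall 15 mm, inside 53 mm deep); 0.40 kg. Always present. Origin: centre of its underside on the bench; z up.
- lid_oak: loose oak (golden tan) stopper lid, may be absent; 0.12 kg. From below: plug 16 mm high, tapering 40 to 46 mm diameter; flange 66 mm diameter, 8 mm thick; round grip 42 mm diameter, 26 mm high, flat top. Stands on its plug. Origin: centre of plug's underside; z up. Home in its pot the flange lies on the rim, this origin 49 mm above the pot's.
- lid_oak_top (a point): the centre dot (7 mm across) on the flat top of the oak lid's grip, 50 mm above the lid's origin: here the punch mark goes; may be absent
- pot_cherry: loose turned pot of cherry (reddish brown), a plain cylinder 80 mm in diameter and 65 mm high with a round mouth 50 mm in diameter (wall 15 mm, inside 53 mm deep); 0.40 kg. Always present. Origin: centre of its underside on the bench; z up.
- lid_cherry: loose cherry (reddish brown) stopper lid, may be absent; 0.12 kg. From below: plug 16 mm high, tapering 40 to 46 mm diameter; flange 66 mm diameter, 8 mm thick; round grip 42 mm diameter, 26 mm high, flat top. Stands on its plug. Origin: centre of plug's underside; z up. Home in its pot the flange lies on the rim, this origin 49 mm above the pot's.
- lid_cherry_top (a point): the centre dot (7 mm across) on the flat top of the cherry lid's grip, 50 mm above the lid's origin: here the punch mark goes; may be absent
- pot_walnut: loose turned pot of walnut (very dark brown), a plain cylinder 80 mm in diameter and 65 mm high with a round mouth 50 mm in diameter (wall 15 mm, inside 53 mm deep); 0.40 kg. Always present. Origin: centre of its underside on the bench; z up.
- lid_walnut: loose walnut (very dark brown) stopper lid, may be absent; 0.12 kg. From below: plug 16 mm high, tapering 40 to 46 mm diameter; flange 66 mm diameter, 8 mm thick; round grip 42 mm diameter, 26 mm high, flat top. Stands on its plug. Origin: centre of plug's underside; z up. Home in its pot the flange lies on the rim, this origin 49 mm above the pot's.
- lid_walnut_top (a point): the centre dot (7 mm across) on the flat top of the walnut lid's grip, 50 mm above the lid's origin: here the punch mark goes; may be absent
- punch: loose automatic centre punch, 0.25 kg, standing nose down in the rack: red barrel 26 mm diameter, 78 mm long (dark band 44 to 72 mm up: grip there), black cap 24 mm diameter, 8 mm high, on top; steel nose 11 mm diameter, ending in a 5 mm point, sticks 36 mm out below. Origin: on the axis at the barrel's lower end (shoulder); z up the barrel, away from the point.
- punch_tip (a point): the point of the punch's nose, on the axis, 36 mm below the punch's origin when the nose is out
- punch_hammer (a joint): the punch's inner hammer, m: 0 cocked; it stays near 0 while the nose is pushed in against the spring, the push growing from about 1 N by about 1.3 N per mm to about 12 to 14 N at 9 to 10 mm, then jumps to 0.0055 as the punch trips and the push drops by half. Tripped when over 0.004. When lifted, nose and hammer spring back by themselves. Nose travel 12 mm plus 5.5 mm.
- punch_lever (a point): the trip lever hidden inside the punch, which holds its hammer: its x axis stands steep, 0.4 rad from the punch's axis, while cocked and lies almost level, about 1.35 rad from it, while tripped (over 1.1 counts as tripped, the same as punch_hammer over about 0.004 m)
- rack: fixed wooden block 80 x 80 x 72 mm high, left or right, holding the punch: hole 32 mm diameter, 30 mm deep in the middle of its top, at the bottom a ledge on which the barrel's shoulder stands (a 16 mm hole goes on down for the nose). Origin: centre of underside; the punch at home has its origin 42 mm above this, on the same axis.
- offcut: loose upright wooden offcut, 30 mm diameter, 38 mm high, among the pots; bystander, leave in place; origin: centre of its underside
- wax_tin: loose small blue tin with metal lid, 39 mm diameter, 24 mm high, among the pots; bystander, leave in place; origin: centre of its underside
- block_a: loose pale wood block, 50 x 60 x 130 mm, standing; bystander, leave in place; origin: centre of its underside
- block_b: loose dark wood block, 110 x 50 x 50 mm; bystander, leave in place; origin: centre of its underside
- turned_cup: loose green open cup, 84 mm diameter, 75 mm high, thin wall; not one of the pots; bystander, leave in place; origin: centre of its underside
- ear_muffs: loose black ear muffs with red rings, 36 mm high; bystander, leave in place; origin: centre of its underside
- glue_tin: fixed yellow glue tin, 72 mm diameter, 106 mm high, on the other side from the rack; bystander; origin: centre of its underside

How it is judged:
On the way, in this order (a step that is already met when the one before it is completed fails the run):
1. every lid present is fully home, upright, in the pot of its own wood (horizontal distance between lid_maple and pot_maple below 0.006 m and z of lid_maple in the frame of pot_maple between 0.045 and 0.053 m and angle between each of lid_maple, pot_maple, lid_oak, pot_oak, lid_cherry, pot_cherry, lid_walnut, pot_walnut's own z axis and vertical below 0.1 rad and horizontal distance between lid_oak and pot_oak below 0.006 m and z of lid_oak in the frame of pot_oak between 0.045 and 0.053 m and horizontal distance between lid_cherry and pot_cherry below 0.006 m and z of lid_cherry in the frame of pot_cherry between 0.045 and 0.053 m and horizontal distance between lid_walnut and pot_walnut below 0.006 m and z of lid_walnut in the frame of pot_walnut between 0.045 and 0.053 m), for 0.3 s.
2. the punch, held upright with its point on the maple lid's dot (within 5 mm), is pressed until it trips while that lid sits home in its pot (angle between the x axis of punch_lever and the z axis of lid_maple, either way round above 1.1 rad and horizontal distance between punch_tip and lid_maple_top below 0.005 m and distance between punch_tip and lid_maple_top below 0.007 m and angle between the z axis of punch and the z axis of lid_maple, either way round below 0.12 rad and contact force between punch and lid_maple above 1 N and horizontal distance between lid_maple and pot_maple below 0.006 m and z of lid_maple in the frame of pot_maple between 0.045 and 0.053 m and angle between lid_maple's own z axis and vertical below 0.1 rad), for 0.02 s.
3. the punch, held upright with its point on the oak lid's dot (within 5 mm), is pressed until it trips while that lid sits home in its pot (angle between the x axis of punch_lever and the z axis of lid_oak, either way round above 1.1 rad and horizontal distance between punch_tip and lid_oak_top below 0.005 m and distance between punch_tip and lid_oak_top below 0.007 m and angle between the z axis of punch and the z axis of lid_oak, either way round below 0.12 rad and contact force between punch and lid_oak above 1 N and horizontal distance between lid_oak and pot_oak below 0.006 m and z of lid_oak in the frame of pot_oak between 0.045 and 0.053 m and angle between lid_oak's own z axis and vertical below 0.1 rad), for 0.02 s.
4. the punch, held upright with its point on the cherry lid's dot (within 5 mm), is pressed until it trips while that lid sits home in its pot (angle between the x axis of punch_lever and the z axis of lid_cherry, either way round above 1.1 rad and horizontal distance between punch_tip and lid_cherry_top below 0.005 m and distance between punch_tip and lid_cherry_top below 0.007 m and angle between the z axis of punch and the z axis of lid_cherry, either way round below 0.12 rad and contact force between punch and lid_cherry above 1 N and horizontal distance between lid_cherry and pot_cherry below 0.006 m and z of lid_cherry in the frame of pot_cherry between 0.045 and 0.053 m and angle between lid_cherry's own z axis and vertical below 0.1 rad), for 0.02 s.
5. the punch, held upright with its point on the walnut lid's dot (within 5 mm), is pressed until it trips while that lid sits home in its pot (angle between the x axis of punch_lever and the z axis of lid_walnut, either way round above 1.1 rad and horizontal distance between punch_tip and lid_walnut_top below 0.005 m and distance between punch_tip and lid_walnut_top below 0.007 m and angle between the z axis of punch and the z axis of lid_walnut, either way round below 0.12 rad and contact force between punch and lid_walnut above 1 N and horizontal distance between lid_walnut and pot_walnut below 0.006 m and z of lid_walnut in the frame of pot_walnut between 0.045 and 0.053 m and angle between lid_walnut's own z axis and vertical below 0.1 rad), for 0.02 s.
At the end, for the whole second after the job is handed in: Every lid present is home in the pot of its own wood (axes within 6 mm, lid origin 45 to 53 mm above the pot's, lid and pot within 0.1 rad of upright) and at rest; the punch stands at rest in the rack (axis within 6 mm, origin 38 to 47 mm above the rack's, within 0.12 rad of upright, hammer cocked) (all of step 1 and linear speed of each of lid_maple, lid_oak, lid_cherry, lid_walnut, punch below 0.02 m/s and horizontal distance between punch and rack below 0.006 m and z of punch in the frame of rack between 0.038 and 0.047 m and angle between punch's own z axis and vertical below 0.12 rad and value of joint punch_hammer below 0.002 m); the robot touches nothing.
It fails at once if a bystander is moved more than 60 mm (distance of any of offcut, wax_tin, block_a, block_b, turned_cup, ear_muffs from where it was at the start of the episode above 0.06 m).
It fails at once if a pot is tipped over (angle between any of pot_maple, pot_oak, pot_cherry, pot_walnut's own z axis and vertical above 0.8 rad).
Of lid_maple, lid_oak, lid_cherry, lid_walnut only 3 to 4 are there at a start; the rules pass over those that are not, and their reading is None.
At some moment in a run one of pot_maple, pot_oak, pot_cherry, pot_walnut may be knocked a few centimetres aside while the robot is not near it.
It also fails if it takes over 210 s, if anything falls off the work surface, if the arm or the gripper's body presses on something with over 40 N, if the wrist force passes 120 N, or if a joint passes its speed limit or range.

ROBOT

A 6-joint arm with a two-finger parallel gripper is mounted at the origin on the work surface. World frame = base frame: x ahead of the robot, y to its left, z up, the work surface at z = 0. Lengths are in m, angles in rad, forces in N, time in s.
With the tool pointing down it reaches from about 0.35 to 0.975 m from the base axis. Payload 4.9 kg.
Tool frame: the origin (TCP) lies midway between the tips of the shut fingers; the grasp point (between the pads) lies 19 mm behind it (hold_point_z is the distance from the TCP to the grasp point, in m); z points along the fingers, y is the line along which they close (so a half turn about z gives the same grasp; the last joint's range is limited). The gripper opens to 85 mm and grips with 20 to 120 N. Pads are 22 mm wide; open, the fingers measure 114 mm over their backs; the gripper's body (76 mm by 85 mm) begins 54 mm behind the grasp point. The pads swing forward as they close: fully open they stand 13 mm farther back than shut.
Start: joints at [-1.265, 0.053, 1.613, -0, 1.476, -0.119], TCP at [0.258, -0.569, 0.231] pointing down, gripper open.
Joint ranges: [-3.01, 3.01], [-1.01, 2.22], [0.06, 2.58], [-1.02, 4.17], [0.09, 2.62], [-3.14, 3.14]. Speed limits (rad/s): [2.57, 2.57, 3.14, 3.14, 3.14, 3.14].

INTERFACE

Orientations are given as [roll, pitch, yaw] about the fixed x, y, z axes, in that order (R = Rz(yaw) Ry(pitch) Rx(roll)).
In Python, from station import get_obs, capture, camera_info, hand_in, hold_point_z gives the robot as it stands.
- The arm moves only by the tool arm_command, never from a script. Its argument "deltas" is a list of rows, each an object of numbers: "dx", "dy", "dz": the shift along the tool's x, y, z as a fraction of full scale; "ax", "ay", "az": the turn, a rotation vector about the tool's x, y, z as a fraction of full scale; "jaw": the opening, from -1 (shut) to 1 (fully open). A call has 1 to 20 rows; each row shifts and turns the commanded pose from where the row before left it, along the tool's axes as they then stand; what a row does not reach is not made up. Full scale, the value 1, is 50 mm for a shift and 60 degrees for a turn. A row lasts 1/8 s, in which the tool goes at most 62.5 mm and 10.7 degrees, less where a joint would pass 70% of its speed; a pose out of reach is approached as far as the arm can. A call with a number of a shift or a turn outside -1 to 1 is refused whole. A call with a gripper value outside its range is refused whole. The fingers move at their own pace and stop on an object; "force" is the grip in N (left out, the last holds). Time passes only in rows, so rows that do not move let the fingers close. It gives the time, the measured TCP pose, the force, the opening and the grip force at its end, in the units of the state.
- get_obs(): the state, without advancing time (a new reading comes with each control period).
- capture(name): name is "scene" or "top"; returns the picture (480x640x3 uint8, red, green, blue); there is no depth.
- camera_info(name): a dict with "vertical_fov" (degrees; the focal length in pixels is half the picture's height over the tangent of half this angle, whatever the lens; pixels are square), "cx", "cy" (the principal point, pixels), "distortion" ([k1, k2, p1, p2, k3] as OpenCV has them; the pictures are not rectified), "eye" and "rotation" of the camera in the world. Camera axes: x right, y up, looking along -z (the intrinsics and any distortion apply to the point x, -y, -z); pixel columns grow to the right and rows downward; lengths in m; the calibration is good to about 2 mm. A picture is of the moment at which its call begins. camera_info takes no time and is no camera call.
- hand_in(): hands the job in; it is judged then, once.
The state is a dict: "t": time; "joint_positions": joint angles; "qd": joint speeds; "joint_torque": joint torques, N m; "eef_pos": TCP position; "tcp_rot": TCP orientation; "ft_force": force on the tool from outside, world axes, zero at the start; "ft_torque": the same for the moment, N m; "grip_width": finger opening in m; "finger_force": force on a finger pad.
Only numpy, scipy, OpenCV 4.12 (cv2) and the standard library are available. Lean on these libraries where they do the work, as an engineer would, in place of code of your own. Each camera call takes 0.05 s, during which the arm holds its last target. There are 200 camera calls.

## Working session

There is one attempt and no reset: what is moved stays moved. The work goes in short steps, Python scripts to look and compute and a tool call to move; the robot and the scene stay as the last step left them, time stands still between calls to the robot, and variables do not carry over. Pictures are saved under pics/ and viewed, at most 14 in all, crops included, and the job is handed in when it is done.

Besides the shell and the picture viewer there is one more tool, called after "Emit:" in YAML: its name, and indented under it one key for each argument. arm_command: Moves the arm, as the interface text tells. Its arguments: {"type":"object","properties":{"deltas":{"type":"array","items":{"type":"object","properties":{"dx":{"type":"number","minimum":-1,"maximum":1},"dy":{"type":"number","minimum":-1,"maximum":1},"dz":{"type":"number","minimum":-1,"maximum":1},"ax":{"type":"number","minimum":-1,"maximum":1},"ay":{"type":"number","minimum":-1,"maximum":1},"az":{"type":"number","minimum":-1,"maximum":1},"jaw":{"type":"number"}}}},"force":{"type":"number"}},"required":["deltas"]}

```bash
mkdir -p pics; ls
python3 - <<'E'
from station import *
import cv2
for n in("scene","top"):
    cv2.imwrite(f"pics/{n}0.png",capture(n)[:,:,::-1]); print(n,camera_info(n))
o=get_obs();print(o,hold_point_z)
E
```

```text
pics
scene {'vertical_fov': 54.12172513232766, 'cx': 315.63572439925656, 'cy': 240.243782118238, 'distortion': array([-0.03094725,  0.        ,  0.        ,  0.        ,  0.        ]), 'eye': array([ 0.93908125, -0.3700803 ,  0.92144195]), 'rotation': array([ 0.55941448, -0.00834655,  0.70527418])}
top {'vertical_fov': 51.60501809678561, 'cx': 328.20321685851167, 'cy': 236.8452806244838, 'distortion': array([-0.14203793,  0.        ,  0.        ,  0.        ,  0.        ]), 'eye': array([0.39355352, 0.04438132, 1.24534247]), 'rotation': array([ 0.19735596,  0.00916356, -1.54716364])}
{'t': 0.1, 'joint_positions': array([-1.26499827e+00,  5.32668790e-02,  1.61420767e+00,  5.37316938e-06,
        1.47601020e+00, -1.18975322e-01]), 'qd': array([ 0.00015067, -0.00331959, -0.00462145, -0.00263489, -0.00201228,
        0.00106922]), 'joint_torque': array([ 1.10482510e-03, -3.94901276e+01, -3.71363640e+01, -1.10300027e-04,
        3.92169823e-03, -1.03636012e-05]), 'eef_pos': array([ 0.25740902, -0.5688859 ,  0.23017037]), 'tcp_rot': array([-3.13971457e+00, -2.29892150e-04,  4.24772645e-01]), 'ft_force': array([-0.43298891, -0.84054417,  0.1798495 ]), 'ft_torque': array([ 0.02675557,  0.04201469, -0.02328757]), 'finger_force': 0.0, 'grip_width': 0.08528636442202359} 0.0187
```

View pics/scene0.png

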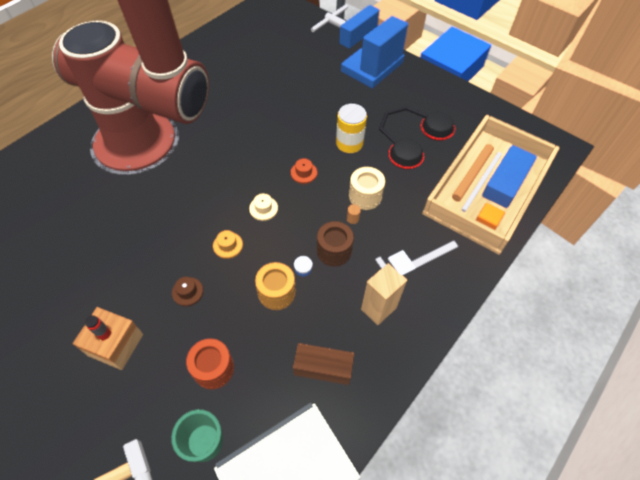

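View pics/top0.png

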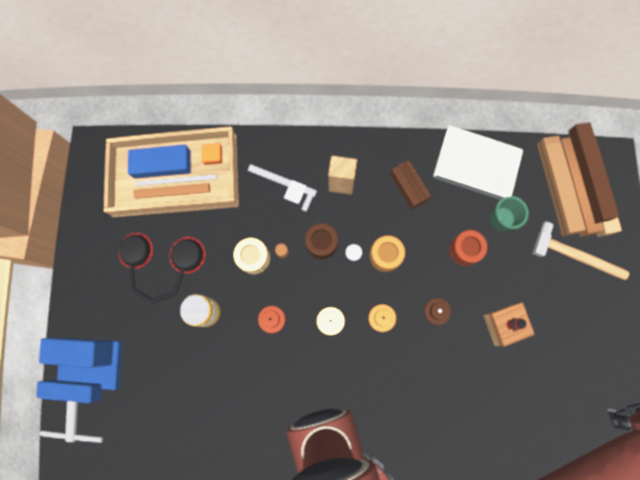

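Both views show all four lids in a row (top view: cherry 271,320; maple 330,321; oak 382,318; walnut 437,311). The pots stand beyond them (maple 251,256; walnut 321,240; oak 388,253; cherry 469,247), and the rack with the punch is at 512,324.

```bash
cat > h.py <<'E'
import numpy as np, cv2
from scipy.spatial.transform import Rotation as Rn
from scipy.optimize import least_squares
from station import *
def cam(n):
    c=camera_info(n); f=240/np.tan(np.radians(c["vertical_fov"]/2))
    return np.array([[f,0,c["cx"]],[0,f,c["cy"]],[0,0,1]]),np.array(c["distortion"]),np.array(c["eye"]),Rn.from_euler("xyz",c["rotation"]).as_matrix()
def rays(n,px):
    K,d,e,R=cam(n); u=cv2.undistortPoints(np.float64(px).reshape(-1,1,2),K,d)[:,0]
    return e,np.c_[u[:,0],-u[:,1],-np.ones(len(u))]@R.T
def plane(n,px,z):
    e,r=rays(n,px); return (e+r*((z-e[2])/r[:,2:]))[:,:2]
def tri(pa,pb):
    e1,r1=rays("top",[pa]);e2,r2=rays("scene",[pb])
    A=np.c_[r1[0],-r2[0]];s=np.linalg.lstsq(A,e2-e1,rcond=None)[0]
    a=e1+s[0]*r1[0];b=e2+s[1]*r2[0]; return (a+b)/2,np.linalg.norm(a-b)
def proj(n,P):
    K,d,e,R=cam(n);p=(np.float64(P).reshape(-1,3)-e)@R; p=p*[1,-1,-1]
    return cv2.projectPoints(p,np.zeros(3),np.zeros(3),K,d)[0][:,0]
def blob(im,seed,thr=12,win=40):
    m=np.int16(im[:,:,0])-im[:,:,2]>thr
    w=np.zeros_like(m);x,y=map(int,seed);w[max(0,y-win):y+win,max(0,x-win):x+win]=1
    n,l,s,c=cv2.connectedComponentsWithStats(np.uint8(m&w))
    near=l[y-12:y+13,x-12:x+13];k=np.bincount(near[near>0]).argmax()
    ct=max(cv2.findContours(np.uint8(l==k),cv2.RETR_EXTERNAL,cv2.CHAIN_APPROX_NONE)[0],key=cv2.contourArea)
    return ct[:,0]
def topcircle(n,ct,z,r):
    """fit centre of circle radius r at height z to the outline's side away from the camera"""
    P=plane(n,ct,z);e=cam(n)[2][:2];c=P.mean(0)
    for _ in range(15):
        v=c-e;v/=np.linalg.norm(v); S=P[(P-c)@v>0.1*r]
        q=least_squares(lambda c:np.hypot(*(S-c).T)-r,c,loss="soft_l1",f_scale=.001);c=q.x
    return c,np.sqrt(np.mean(q.fun**2)),len(S)
LT=dict(maple=(330,321),oak=(382,318),cherry=(271,320),walnut=(437,311))
PT=dict(maple=(251,256),oak=(388,253),cherry=(469,247),walnut=(321,240))
LS=dict(maple=(263,207),oak=(227,244),cherry=(303,171),walnut=(186,291))
PS=dict(maple=(367,188),oak=(275,286),cherry=(210,363),walnut=(335,244))
E
cat > m.py <<'E'
from h import *
T=capture("top");S=capture("scene")
for k in PT:
    print(k,"pot",*[(np.round(c,4),round(r,4)) for c,r,_ in (topcircle("top",blob(T,PT[k]),.065,.04),topcircle("scene",blob(S,PS[k]),.065,.04))])
    print(k,"lid",*[(np.round(c,4),round(r,4)) for c,r,_ in (topcircle("top",blob(T,LT[k]),.024,.033),topcircle("scene",blob(S,LS[k]),.024,.033))], "dotguess",plane("top",[LT[k]],.05).round(3))
rows=[]
for k in LT:
    rows.append(np.vstack([cv2.resize(I[y-28:y+28,x-28:x+28],(200,200),interpolation=cv2.INTER_CUBIC) for I,(x,y) in((T,LT[k]),(S,LS[k]))]))
x,y=512,324;x2,y2=108,335
rows=np.hstack(rows);cv2.imwrite("pics/lids.png",rows[:,:,::-1])
E
python3 m.py
```

```text
maple pot (array([0.5849, 0.2519]), np.float64(0.0011)) (array([0.5788, 0.2527]), np.float64(0.0009))
maple lid (array([0.4326, 0.0525]), np.float64(0.0011)) (array([0.42  , 0.0587]), np.float64(0.0021)) dotguess [[0.428 0.052]]
oak pot (array([ 0.5989, -0.0856]), np.float64(0.0011)) (array([ 0.5915, -0.0811]), np.float64(0.0008))
oak lid (array([ 0.4403, -0.0774]), np.float64(0.0012)) (array([ 0.431, -0.07 ]), np.float64(0.0014)) dotguess [[ 0.437 -0.072]]
cherry pot (array([ 0.6164, -0.2895]), np.float64(0.0009)) (array([ 0.6107, -0.2857]), np.float64(0.0007))
cherry lid (array([0.4302, 0.1985]), np.float64(0.0008)) (array([0.4187, 0.2054]), np.float64(0.0027)) dotguess [[0.426 0.193]]
walnut pot (array([0.6243, 0.0778]), np.float64(0.0007)) (array([0.6211, 0.0789]), np.float64(0.0007))
walnut lid (array([ 0.4579, -0.2111]), np.float64(0.0008)) (array([ 0.4537, -0.2095]), np.float64(0.0013)) dotguess [[ 0.456 -0.205]]
```

View pics/lids.png

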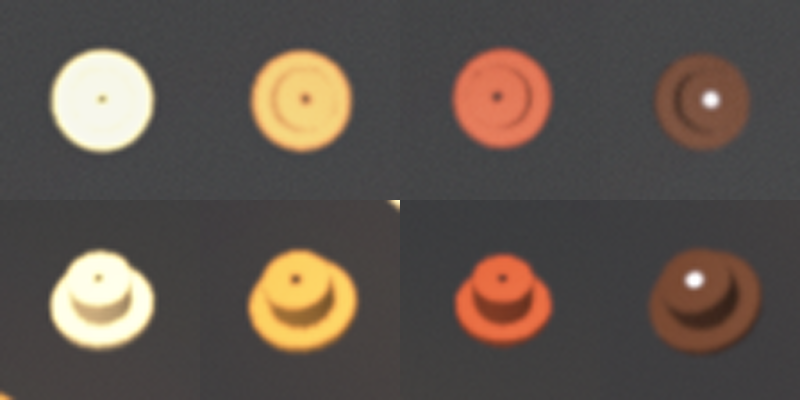

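The crops show a central dot on each lid in both views, so I'll triangulate those. The pot outlines seem to be biased outward by blur, so I'll threshold at half level.

```bash
cat >> h.py <<'E'
def halfblob(im,seed):
    ct=blob(im,seed);m=np.zeros(im.shape[:2],np.uint8);cv2.drawContours(m,[ct],-1,1,-1)
    d=np.int16(im[:,:,0])-im[:,:,2]; return blob(im,seed,thr=np.median(d[m>0])*.5)
def dot(im,seed,bright=False,w=7):
    x,y=map(lambda v:int(round(v)),seed);g=cv2.cvtColor(im,cv2.COLOR_RGB2GRAY).astype(float)
    k=cv2.getStructuringElement(cv2.MORPH_ELLIPSE,(7,7))
    h=cv2.morphologyEx(g,cv2.MORPH_TOPHAT if bright else cv2.MORPH_BLACKHAT,k)[y-w:y+w+1,x-w:x+w+1]
    pk=np.unravel_index(h.argmax(),h.shape); yy,xx=np.mgrid[-w:w+1,-w:w+1]
    wt=np.where((abs(yy-yy[pk])<3)&(abs(xx-xx[pk])<3)&(h>.3*h.max()),h,0)
    return np.array([x+(wt*xx).sum()/wt.sum(),y+(wt*yy).sum()/wt.sum()]),h.max()
E
cat > m.py <<'E'
from h import *
T=capture("top");S=capture("scene")
DS=dict(maple=(263,201),oak=(226,239),cherry=(303,165),walnut=(184.5,286)) 
for k in PT:
    a,b=[topcircle(n,halfblob(I,s),.065,.04) for n,I,s in(("top",T,PT[k]),("scene",S,PS[k]))]
    print(k,"pot",a[0].round(4),b[0].round(4),"mean",((a[0]+b[0])/2).round(4),round(a[1],4),round(b[1],4))
    d1,h1=dot(T,LT[k],k=="walnut",5);d2,h2=dot(S,DS[k],k=="walnut",4)
    print(k,"lid",tri(d1,d2),d1.round(1),h1,d2.round(1),h2,plane("top",[d1],.05).round(4),plane("scene",[d2],.05).round(4))
print("rack",plane("top",[(512,324)],.072))
c=[cv2.resize(I[y-40:y+40,x-40:x+40],(400,400),interpolation=cv2.INTER_CUBIC) for I,(x,y) in((T,(512,322)),(S,(108,335)))]
cv2.imwrite("pics/rack.png",np.hstack(c)[:,:,::-1])
E
python3 m.py
```

```text
maple pot [0.5719 0.2368] [0.5888 0.2347] mean [0.5804 0.2357] 0.0077 0.0078
maple lid (array([0.4289206 , 0.05094798, 0.05316281]), np.float64(0.0011360825001067876)) [330.2 320.3] 67.0 [262.1 200.4] 73.0 [[0.4294 0.0514]] [[0.4267 0.052 ]]
oak pot [ 0.5967 -0.0838] [ 0.5937 -0.0832] mean [ 0.5952 -0.0835] 0.0007 0.0006
oak lid (array([ 0.43906926, -0.07490388,  0.05352893]), np.float64(0.0015437935405812008)) [383.  317.1] 81.0 [225.3 237.8] 92.0 [[ 0.4397 -0.0746]] [[ 0.4366 -0.0743]]
cherry pot [ 0.6145 -0.2874] [ 0.6133 -0.2863] mean [ 0.6139 -0.2868] 0.0006 0.0006
cherry lid (array([0.42903525, 0.19517499, 0.05289958]), np.float64(0.0023196277840946923)) [269.6 318.5] 54.0 [303.1 164.5] 48.0 [[0.4299 0.1964]] [[0.4267 0.1961]]
walnut pot [0.6232 0.0779] [0.6219 0.0778] mean [0.6226 0.0779] 0.0007 0.0006
walnut lid (array([ 0.45755001, -0.21062285,  0.05368072]), np.float64(0.00047283009896308364)) [439.6 310.4] 152.0 [184.  284.9] 156.0 [[ 0.4579 -0.2112]] [[ 0.4554 -0.2101]]
rack [[ 0.42605104 -0.38139797]]
```

View pics/rack.png

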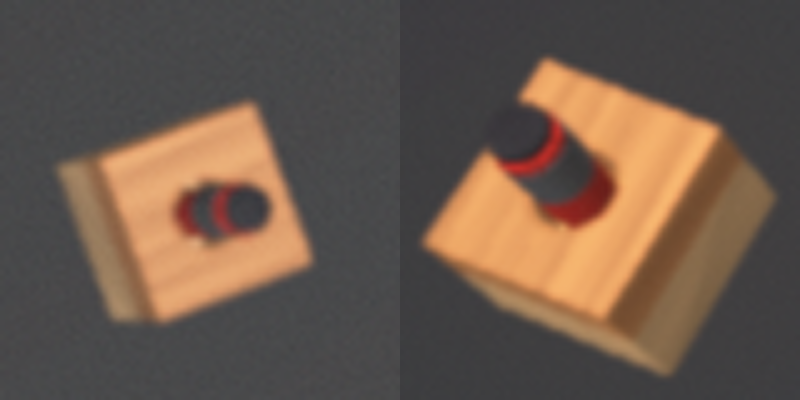

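Dots triangulate to z = 0.053 against 0.050 expected, so they are consistent, and the rack and punch are clear at about (0.426, -0.381). First I square the tool to yaw 0 and move over the walnut lid.

Emit:
arm_command:
  deltas:
    - {"az": 0.135, "jaw": 1}
    - {"az": 0.135}
    - {"az": 0.1356}
    - {"dx": 0.5, "dy": -0.9}
    - {"dx": 0.5, "dy": -0.9}
    - {"dx": 0.5, "dy": -0.9}
    - {"dx": 0.5, "dy": -0.9}
    - {"dx": 0.5, "dy": -0.9}
    - {"dx": 0.5, "dy": -0.9}
    - {"dx": 0.5, "dy": -0.9}
    - {"dx": 0.5, "dy": -0.87}
    - {}
    - {}
  force: 40

```text
validation failed for argument at $.de...
```

Emit:
arm_command:
  deltas:
    - {"dx": 0, "dy": 0, "dz": 0, "ax": 0, "ay": 0, "az": 0.135, "jaw": 1}
    - {"dx": 0, "dy": 0, "dz": 0, "ax": 0, "ay": 0, "az": 0.135, "jaw": 1}
    - {"dx": 0, "dy": 0, "dz": 0, "ax": 0, "ay": 0, "az": 0.1356, "jaw": 1}
    - {"dx": 0, "dy": 0, "dz": 0, "ax": 0, "ay": 0, "az": 0, "jaw": 1}
  force: 40

```text
t: 0.8
eef_pos: [0.2576, -0.5694, 0.2312]
tcp_rot: [-3.141, 0.0, 0.002]
ft_force: [0.3, -0.5, 0.1]
grip_width: 0.0851
finger_force: 0.0
```

Emit:
arm_command:
  deltas:
    - {"dx": 0.5, "dy": -0.9, "jaw": 1}
    - {"dx": 0.5, "dy": -0.9, "jaw": 1}
    - {"dx": 0.5, "dy": -0.9, "jaw": 1}
    - {"dx": 0.5, "dy": -0.9, "jaw": 1}
    - {"dx": 0.5, "dy": -0.9, "jaw": 1}
    - {"dx": 0.5, "dy": -0.9, "jaw": 1}
    - {"dx": 0.5, "dy": -0.9, "jaw": 1}
    - {"dx": 0.48, "dy": -0.87, "jaw": 1}
    - {"dx": 0, "jaw": 1}
    - {"dx": 0, "jaw": 1}
  force: 40

```text
validation failed for argument at $.de...
```

Emit:
arm_command:
  deltas:
    - {"dx": 0.5, "dy": -0.9, "dz": 0, "ax": 0, "ay": 0, "az": 0, "jaw": 1}
    - {"dx": 0.5, "dy": -0.9, "dz": 0, "ax": 0, "ay": 0, "az": 0, "jaw": 1}
    - {"dx": 0.5, "dy": -0.9, "dz": 0, "ax": 0, "ay": 0, "az": 0, "jaw": 1}
    - {"dx": 0.5, "dy": -0.9, "dz": 0, "ax": 0, "ay": 0, "az": 0, "jaw": 1}
    - {"dx": 0.5, "dy": -0.9, "dz": 0, "ax": 0, "ay": 0, "az": 0, "jaw": 1}
    - {"dx": 0.5, "dy": -0.9, "dz": 0, "ax": 0, "ay": 0, "az": 0, "jaw": 1}
    - {"dx": 0.5, "dy": -0.9, "dz": 0, "ax": 0, "ay": 0, "az": 0, "jaw": 1}
    - {"dx": 0.48, "dy": -0.87, "dz": 0, "ax": 0, "ay": 0, "az": 0, "jaw": 1}
    - {"dx": 0, "dy": 0, "dz": 0, "ax": 0, "ay": 0, "az": 0, "jaw": 1}
    - {"dx": 0, "dy": 0, "dz": 0, "ax": 0, "ay": 0, "az": 0, "jaw": 1}
  force: 40

```text
t: 2.05
eef_pos: [0.4564, -0.2112, 0.2313]
tcp_rot: [3.141, 0.0, 0.002]
ft_force: [0.5, -0.2, 0.1]
grip_width: 0.0858
finger_force: 0.0
```

Emit:
arm_command:
  deltas:
    - {"dx": 0, "dy": 0, "dz": 0.9, "ax": 0, "ay": 0, "az": 0, "jaw": 1}
    - {"dx": 0, "dy": 0, "dz": 0.9, "ax": 0, "ay": 0, "az": 0, "jaw": 1}
    - {"dx": 0, "dy": 0, "dz": 0.9, "ax": 0, "ay": 0, "az": 0, "jaw": 1}
    - {"dx": 0, "dy": 0, "dz": 0.8, "ax": 0, "ay": 0, "az": 0, "jaw": 1}
    - {"dx": 0, "dy": 0, "dz": 0.4, "ax": 0, "ay": 0, "az": 0, "jaw": 1}
    - {"dx": 0, "dy": 0, "dz": 0.22, "ax": 0, "ay": 0, "az": 0, "jaw": 1}
    - {"dx": 0, "dy": 0, "dz": 0, "ax": 0, "ay": 0, "az": 0, "jaw": -1}
    - {"dx": 0, "dy": 0, "dz": 0, "ax": 0, "ay": 0, "az": 0, "jaw": -1}
    - {"dx": 0, "dy": 0, "dz": 0, "ax": 0, "ay": 0, "az": 0, "jaw": -1}
    - {"dx": 0, "dy": 0, "dz": 0, "ax": 0, "ay": 0, "az": 0, "jaw": -1}
    - {"dx": 0, "dy": 0, "dz": 0, "ax": 0, "ay": 0, "az": 0, "jaw": -1}
    - {"dx": 0, "dy": 0, "dz": 0, "ax": 0, "ay": 0, "az": 0, "jaw": -1}
    - {"dx": 0, "dy": 0, "dz": 0, "ax": 0, "ay": 0, "az": 0, "jaw": -1}
    - {"dx": 0, "dy": 0, "dz": 0, "ax": 0, "ay": 0, "az": 0, "jaw": -1}
  force: 40

```text
t: 3.8
eef_pos: [0.4578, -0.2118, 0.027]
tcp_rot: [3.14, -0.002, 0.0]
ft_force: [-0.4, -0.1, 5.7]
grip_width: 0.0408
finger_force: 41.0
```

Emit:
arm_command:
  deltas:
    - {"dx": 0, "dy": 0, "dz": -0.4, "ax": 0, "ay": 0, "az": 0, "jaw": -1}
    - {"dx": 0, "dy": 0, "dz": -0.8, "ax": 0, "ay": 0, "az": 0, "jaw": -1}
    - {"dx": 0, "dy": 0, "dz": -0.8, "ax": 0, "ay": 0, "az": 0, "jaw": -1}
    - {"dx": 0, "dy": 0, "dz": -0.8, "ax": 0, "ay": 0, "az": 0, "jaw": -1}
    - {"dx": 0.4, "dy": -0.7, "dz": 0, "ax": 0, "ay": 0, "az": 0, "jaw": -1}
    - {"dx": 0.5, "dy": -0.9, "dz": 0, "ax": 0, "ay": 0, "az": 0, "jaw": -1}
    - {"dx": 0.5, "dy": -0.9, "dz": 0, "ax": 0, "ay": 0, "az": 0, "jaw": -1}
    - {"dx": 0.5, "dy": -0.9, "dz": 0, "ax": 0, "ay": 0, "az": 0, "jaw": -1}
    - {"dx": 0.5, "dy": -0.9, "dz": 0, "ax": 0, "ay": 0, "az": 0, "jaw": -1}
    - {"dx": 0.5, "dy": -0.9, "dz": 0, "ax": 0, "ay": 0, "az": 0, "jaw": -1}
    - {"dx": 0.42, "dy": -0.58, "dz": 0, "ax": 0, "ay": 0, "az": 0, "jaw": -1}
    - {"dx": 0, "dy": 0, "dz": 0.8, "ax": 0, "ay": 0, "az": 0, "jaw": -1}
    - {"dx": 0, "dy": 0, "dz": 0.6, "ax": 0, "ay": 0, "az": 0, "jaw": -1}
    - {"dx": 0, "dy": 0, "dz": 0, "ax": 0, "ay": 0, "az": 0, "jaw": -1}
    - {"dx": 0, "dy": 0, "dz": 0, "ax": 0, "ay": 0, "az": 0, "jaw": -1}

```text
t: 5.68
eef_pos: [0.623, 0.078, 0.0963]
tcp_rot: [3.141, -0.001, 0.0]
ft_force: [0.1, 0.4, -1.0]
grip_width: 0.0409
finger_force: 40.7
```

```bash
cat > v.py <<'E'
import sys
from h import *
# v.py out  X Y Z half : side by side crops of both views about a world point
o=sys.argv[1];P=list(map(float,sys.argv[2:5]));w=int(sys.argv[5]);r=[]
for n in("top","scene"):
    I=capture(n);x,y=map(int,proj(n,P)[0]);I=cv2.copyMakeBorder(I,w,w,w,w,cv2.BORDER_CONSTANT)
    r.append(cv2.resize(I[y:y+2*w,x:x+2*w],(400,400),interpolation=cv2.INTER_CUBIC));print(n,x,y)
cv2.imwrite(f"pics/{o}.png",np.hstack(r)[:,:,::-1])
E
python3 v.py held 0.62 0.078 0.09 50
```

```text
top 320 238
scene 334 229
```

View pics/held.png

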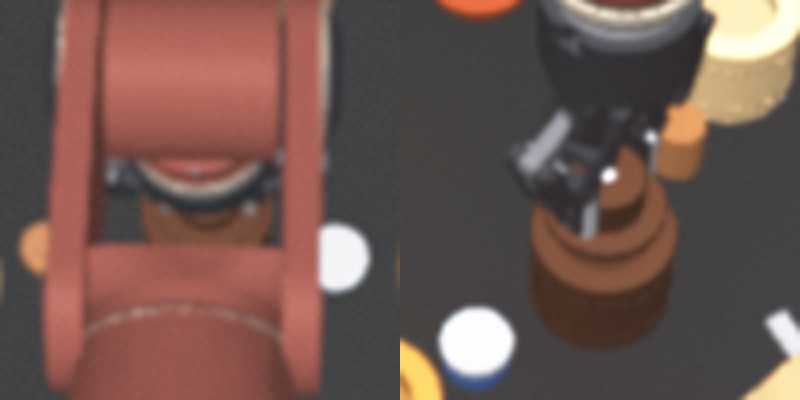

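The lid is upright and directly above the walnut pot, with its white dot at 610,175 in the right crop. Lowering it.

Emit:
arm_command:
  deltas:
    - {"dx": 0, "dy": 0, "dz": 0.1, "ax": 0, "ay": 0, "az": 0, "jaw": -1}
    - {"dx": 0, "dy": 0, "dz": 0.1, "ax": 0, "ay": 0, "az": 0, "jaw": -1}
    - {"dx": 0, "dy": 0, "dz": 0.1, "ax": 0, "ay": 0, "az": 0, "jaw": -1}
    - {"dx": 0, "dy": 0, "dz": 0.08, "ax": 0, "ay": 0, "az": 0, "jaw": -1}
    - {"dx": 0, "dy": 0, "dz": 0, "ax": 0, "ay": 0, "az": 0, "jaw": -1}

```text
t: 6.4
eef_pos: [0.6225, 0.0783, 0.0761]
tcp_rot: [-3.141, 0.0, 0.0]
ft_force: [0.1, 1.3, -0.1]
grip_width: 0.0406
finger_force: 40.6
```

Emit:
arm_command:
  deltas:
    - {"dx": 0, "dy": 0, "dz": 0, "ax": 0, "ay": 0, "az": 0, "jaw": 1}
    - {"dx": 0, "dy": 0, "dz": 0, "ax": 0, "ay": 0, "az": 0, "jaw": 1}
    - {"dx": 0, "dy": 0, "dz": 0, "ax": 0, "ay": 0, "az": 0, "jaw": 1}
    - {"dx": 0, "dy": 0, "dz": 0, "ax": 0, "ay": 0, "az": 0, "jaw": 1}
    - {"dx": 0, "dy": 0, "dz": -0.44, "ax": 0, "ay": 0, "az": 0, "jaw": 1}
    - {"dx": 0, "dy": 0, "dz": -1, "ax": 0, "ay": 0, "az": 0, "jaw": 1}
    - {"dx": 0, "dy": 0, "dz": -1, "ax": 0, "ay": 0, "az": 0, "jaw": 1}
    - {"dx": -0.7, "dy": 0.6, "dz": 0, "ax": 0, "ay": 0, "az": 0, "jaw": 1}
    - {"dx": -0.8, "dy": 0.65, "dz": 0, "ax": 0, "ay": 0, "az": 0, "jaw": 1}
    - {"dx": -0.8, "dy": 0.65, "dz": 0, "ax": 0, "ay": 0, "az": 0, "jaw": 1}
    - {"dx": -0.8, "dy": 0.65, "dz": 0, "ax": 0, "ay": 0, "az": 0, "jaw": 1}
    - {"dx": -0.59, "dy": 0.5, "dz": 0, "ax": 0, "ay": 0, "az": 0, "jaw": 1}
    - {"dx": 0, "dy": 0, "dz": 0.8, "ax": 0, "ay": 0, "az": 0, "jaw": 1}
    - {"dx": 0, "dy": 0, "dz": 0.8, "ax": 0, "ay": 0, "az": 0, "jaw": 1}
    - {"dx": 0, "dy": 0, "dz": 0.8, "ax": 0, "ay": 0, "az": 0, "jaw": 1}
    - {"dx": 0, "dy": 0, "dz": 0, "ax": 0, "ay": 0, "az": 0, "jaw": 1}

```text
t: 8.4
eef_pos: [0.4359, -0.0737, 0.0765]
tcp_rot: [-3.14, 0.005, -0.0]
ft_force: [-0.1, -0.1, 0.3]
grip_width: 0.0853
finger_force: 0.0
```

```bash
cat > d.py <<'E'
from h import *
import sys
# dots of listed lids: name X Y z
S=capture("scene");T=capture("top")
a=sys.argv[1:]
for i in range(0,len(a),4):
    k=a[i];P=list(map(float,a[i+1:i+4]))
    for n,I in(("scene",S),("top",T)):
        d,h=dot(I,proj(n,P)[0],k=="walnut",5); print(k,n,d.round(1),h,plane(n,[d],P[2])[0].round(4))
E
python3 d.py oak .438 -.0745 .05 walnut .6226 .0778 .099
```

```text
oak scene [225.3 237.8] 90.0 [ 0.4366 -0.0743]
oak top [378.8 313.8] 19.0 [ 0.4472 -0.0644]
walnut scene [334.8 227.3] 153.0 [0.6203 0.0772]
walnut top [321.5 236.4] 154.0 [0.6232 0.0762]
```

Emit:
arm_command:
  deltas:
    - {"dx": 0.03, "dy": 0, "dz": 0.5, "ax": 0, "ay": 0, "az": 0, "jaw": 1}
    - {"dx": 0, "dy": 0, "dz": 0.46, "ax": 0, "ay": 0, "az": 0, "jaw": 1}
    - {"dx": 0, "dy": 0, "dz": 0, "ax": 0, "ay": 0, "az": 0, "jaw": -1}
    - {"dx": 0, "dy": 0, "dz": 0, "ax": 0, "ay": 0, "az": 0, "jaw": -1}
    - {"dx": 0, "dy": 0, "dz": 0, "ax": 0, "ay": 0, "az": 0, "jaw": -1}
    - {"dx": 0, "dy": 0, "dz": 0, "ax": 0, "ay": 0, "az": 0, "jaw": -1}
    - {"dx": 0, "dy": 0, "dz": 0, "ax": 0, "ay": 0, "az": 0, "jaw": -1}
    - {"dx": 0, "dy": 0, "dz": 0, "ax": 0, "ay": 0, "az": 0, "jaw": -1}
    - {"dx": 0, "dy": 0, "dz": 0, "ax": 0, "ay": 0, "az": 0, "jaw": -1}

```text
t: 9.62
eef_pos: [0.4415, -0.0749, 0.033]
tcp_rot: [3.141, -0.004, 0.0]
ft_force: [-1.8, 0.4, 7.1]
grip_width: 0.0408
finger_force: 40.7
```

Emit:
arm_command:
  deltas:
    - {"dx": 0, "dy": 0, "dz": -0.3, "ax": 0, "ay": 0, "az": 0, "jaw": -1}
    - {"dx": 0, "dy": 0, "dz": -0.8, "ax": 0, "ay": 0, "az": 0, "jaw": -1}
    - {"dx": 0, "dy": 0, "dz": -0.8, "ax": 0, "ay": 0, "az": 0, "jaw": -1}
    - {"dx": 0, "dy": 0, "dz": -0.4, "ax": 0, "ay": 0, "az": 0, "jaw": -1}
    - {"dx": 0.7, "dy": 0.05, "dz": 0, "ax": 0, "ay": 0, "az": 0, "jaw": -1}
    - {"dx": 0.8, "dy": 0.05, "dz": 0, "ax": 0, "ay": 0, "az": 0, "jaw": -1}
    - {"dx": 0.8, "dy": 0.05, "dz": 0, "ax": 0, "ay": 0, "az": 0, "jaw": -1}
    - {"dx": 0.65, "dy": 0.03, "dz": 0, "ax": 0, "ay": 0, "az": 0, "jaw": -1}
    - {"dx": 0.2, "dy": 0, "dz": 0.7, "ax": 0, "ay": 0, "az": 0, "jaw": -1}
    - {"dx": 0, "dy": 0, "dz": 0, "ax": 0, "ay": 0, "az": 0, "jaw": -1}
    - {"dx": 0, "dy": 0, "dz": 0, "ax": 0, "ay": 0, "az": 0, "jaw": -1}

```text
t: 11.0
eef_pos: [0.5969, -0.0835, 0.1113]
tcp_rot: [3.141, -0.0, 0.0]
ft_force: [0.2, 0.6, -0.9]
grip_width: 0.0401
finger_force: 40.9
```

```bash
python3 d.py oak .5952 -.0835 .127
python3 - <<'E'
from h import *
T=capture("top");S=capture("scene")
for k in PT:
  for n,I,s in(("top",T,PT[k]),("scene",S,PS[k])):
    try:
      b=blob(I,s) if k=="maple" else halfblob(I,s);a=topcircle(n,b,.065,.04);print(k,n,a[0].round(4),round(a[1],4))
    except Exception as e:print(k,n,"fail")
E
python3 v.py oakheld .5952 -.0835 .11 45
```

```text
oak scene [271.5 264.3] 78.0 [ 0.5925 -0.0845]
oak top [394.5 250.7] 91.0 [ 0.5879 -0.0925]
maple top [0.5851 0.2519] 0.0011
maple scene [0.5788 0.2527] 0.0009
oak top [ 0.6589 -0.1425] 0.005
oak scene [ 0.6005 -0.0777] 0.0101
cherry top [ 0.6145 -0.2873] 0.0007
cherry scene [ 0.6133 -0.2863] 0.0006
walnut top [0.6214 0.0775] 0.0007
walnut scene [0.6206 0.0781] 0.0012
top 389 248
scene 273 268
```

View pics/oakheld.png

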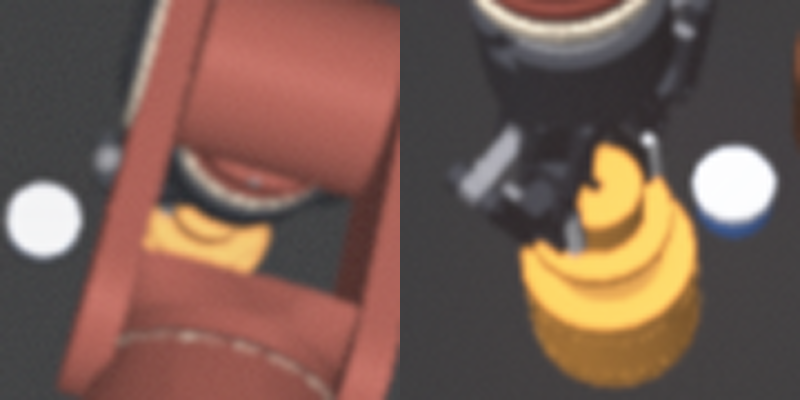

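The oak lid hangs upright over the oak pot, its dot at 597,180 in the right crop. Lowering about 29 mm.

Emit:
arm_command:
  deltas:
    - {"dx": 0, "dy": 0, "dz": 0.2, "ax": 0, "ay": 0, "az": 0, "jaw": -1}
    - {"dx": 0, "dy": 0, "dz": 0.1, "ax": 0, "ay": 0, "az": 0, "jaw": -1}
    - {"dx": 0, "dy": 0, "dz": 0.1, "ax": 0, "ay": 0, "az": 0, "jaw": -1}
    - {"dx": 0, "dy": 0, "dz": 0.1, "ax": 0, "ay": 0, "az": 0, "jaw": -1}
    - {"dx": 0, "dy": 0, "dz": 0.08, "ax": 0, "ay": 0, "az": 0, "jaw": -1}
    - {"dx": 0, "dy": 0, "dz": 0, "ax": 0, "ay": 0, "az": 0, "jaw": -1}
    - {"dx": 0, "dy": 0, "dz": 0, "ax": 0, "ay": 0, "az": 0, "jaw": -1}

```text
t: 12.18
eef_pos: [0.5975, -0.0833, 0.0821]
tcp_rot: [-3.141, -0.001, 0.0]
ft_force: [-1.4, 2.5, 3.3]
grip_width: 0.0405
finger_force: 41.2
```

Emit:
arm_command:
  deltas:
    - {"dx": 0, "dy": 0, "dz": 0, "ax": 0, "ay": 0, "az": 0, "jaw": 1}
    - {"dx": 0, "dy": 0, "dz": 0, "ax": 0, "ay": 0, "az": 0, "jaw": 1}
    - {"dx": 0, "dy": 0, "dz": 0, "ax": 0, "ay": 0, "az": 0, "jaw": 1}
    - {"dx": 0, "dy": 0, "dz": 0, "ax": 0, "ay": 0, "az": 0, "jaw": 1}
    - {"dx": 0, "dy": 0, "dz": -0.5, "ax": 0, "ay": 0, "az": 0, "jaw": 1}
    - {"dx": 0, "dy": 0, "dz": -1, "ax": 0, "ay": 0, "az": 0, "jaw": 1}
    - {"dx": 0, "dy": 0, "dz": -0.8, "ax": 0, "ay": 0, "az": 0, "jaw": 1}
    - {"dx": -0.8, "dy": -0.6, "dz": 0, "ax": 0, "ay": 0, "az": 0, "jaw": 1}
    - {"dx": -0.9, "dy": -0.7, "dz": 0, "ax": 0, "ay": 0, "az": 0, "jaw": 1}
    - {"dx": -0.9, "dy": -0.7, "dz": 0, "ax": 0, "ay": 0, "az": 0, "jaw": 1}
    - {"dx": -0.78, "dy": -0.7, "dz": 0, "ax": 0, "ay": 0, "az": 0, "jaw": 1}
    - {"dx": 0, "dy": 0, "dz": 0.8, "ax": 0, "ay": 0, "az": 0, "jaw": 1}
    - {"dx": 0, "dy": 0, "dz": 0.8, "ax": 0, "ay": 0, "az": 0, "jaw": 1}
    - {"dx": 0, "dy": 0, "dz": 0.8, "ax": 0, "ay": 0, "az": 0, "jaw": 1}
    - {"dx": 0, "dy": 0, "dz": 0, "ax": 0, "ay": 0, "az": 0, "jaw": 1}
    - {"dx": 0, "dy": 0, "dz": 0, "ax": 0, "ay": 0, "az": 0, "jaw": 1}

```text
t: 14.18
eef_pos: [0.4291, 0.0515, 0.0778]
tcp_rot: [3.141, -0.002, -0.0]
ft_force: [-0.0, -0.3, 0.1]
grip_width: 0.0855
finger_force: 0.0
```

```bash
python3 d.py maple .428 .0517 .05 oak .5952 -.0835 .099
```

```text
maple scene [262.1 200.4] 73.0 [0.4267 0.052 ]
maple top [333.6 317. ] 3.0 [0.4374 0.0436]
oak scene [272.5 271.4] 102.0 [ 0.593  -0.0848]
oak top [389.9 249.2] 79.0 [ 0.596  -0.0852]
```

Emit:
arm_command:
  deltas:
    - {"dx": 0, "dy": 0, "dz": 0.5, "ax": 0, "ay": 0, "az": 0, "jaw": 1}
    - {"dx": 0, "dy": 0, "dz": 0.46, "ax": 0, "ay": 0, "az": 0, "jaw": 1}
    - {"dx": 0, "dy": 0, "dz": 0, "ax": 0, "ay": 0, "az": 0, "jaw": 1}
    - {"dx": 0, "dy": 0, "dz": 0, "ax": 0, "ay": 0, "az": 0, "jaw": 1}
    - {"dx": 0, "dy": 0, "dz": 0, "ax": 0, "ay": 0, "az": 0, "jaw": -1}
    - {"dx": 0, "dy": 0, "dz": 0, "ax": 0, "ay": 0, "az": 0, "jaw": -1}
    - {"dx": 0, "dy": 0, "dz": 0, "ax": 0, "ay": 0, "az": 0, "jaw": -1}
    - {"dx": 0, "dy": 0, "dz": 0, "ax": 0, "ay": 0, "az": 0, "jaw": -1}
    - {"dx": 0, "dy": 0, "dz": 0, "ax": 0, "ay": 0, "az": 0, "jaw": -1}
    - {"dx": 0, "dy": 0, "dz": 0, "ax": 0, "ay": 0, "az": 0, "jaw": -1}

```text
t: 15.52
eef_pos: [0.4289, 0.0516, 0.0293]
tcp_rot: [-3.142, -0.002, 0.0]
ft_force: [-0.5, -0.6, 6.1]
grip_width: 0.0406
finger_force: 40.7
```

Emit:
arm_command:
  deltas:
    - {"dx": 0, "dy": 0, "dz": -0.4, "ax": 0, "ay": 0, "az": 0, "jaw": -1}
    - {"dx": 0, "dy": 0, "dz": -0.8, "ax": 0, "ay": 0, "az": 0, "jaw": -1}
    - {"dx": 0, "dy": 0, "dz": -0.8, "ax": 0, "ay": 0, "az": 0, "jaw": -1}
    - {"dx": 0, "dy": 0, "dz": -0.4, "ax": 0, "ay": 0, "az": 0, "jaw": -1}
    - {"dx": 0.5, "dy": -0.66, "dz": 0, "ax": 0, "ay": 0, "az": 0, "jaw": -1}
    - {"dx": 0.6, "dy": -0.8, "dz": 0, "ax": 0, "ay": 0, "az": 0, "jaw": -1}
    - {"dx": 0.6, "dy": -0.8, "dz": 0, "ax": 0, "ay": 0, "az": 0, "jaw": -1}
    - {"dx": 0.6, "dy": -0.8, "dz": 0, "ax": 0, "ay": 0, "az": 0, "jaw": -1}
    - {"dx": 0.5, "dy": -0.65, "dz": 0, "ax": 0, "ay": 0, "az": 0, "jaw": -1}
    - {"dx": 0.26, "dy": -0.3, "dz": 0.4, "ax": 0, "ay": 0, "az": 0, "jaw": -1}
    - {"dx": 0, "dy": 0, "dz": 0.44, "ax": 0, "ay": 0, "az": 0, "jaw": -1}
    - {"dx": 0, "dy": 0, "dz": 0, "ax": 0, "ay": 0, "az": 0, "jaw": -1}
    - {"dx": 0, "dy": 0, "dz": 0, "ax": 0, "ay": 0, "az": 0, "jaw": -1}

```text
t: 17.15
eef_pos: [0.5805, 0.2513, 0.1062]
tcp_rot: [3.141, 0.001, -0.001]
ft_force: [-0.5, -0.5, -0.6]
grip_width: 0.0405
finger_force: 40.8
```

```bash
python3 d.py maple .582 .2523 .128;python3 v.py mapleheld .582 .252 .11 45
```

```text
maple scene [368.  159.2] 158.0 [0.5722 0.252 ]
maple top [240.  254.2] 88.0 [0.5717 0.2611]
top 245 251
scene 370 166
```

View pics/mapleheld.png

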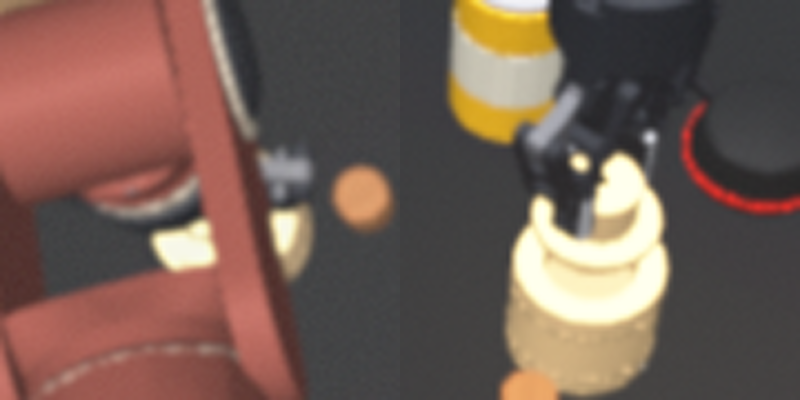

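The maple lid is upright and close to centred over its pot (flange about 597,225, rim about 590,270). Lowering.

Emit:
arm_command:
  deltas:
    - {"dx": 0, "dy": 0, "dz": 0.15, "ax": 0, "ay": 0, "az": 0, "jaw": -1}
    - {"dx": 0, "dy": 0, "dz": 0.1, "ax": 0, "ay": 0, "az": 0, "jaw": -1}
    - {"dx": 0, "dy": 0, "dz": 0.1, "ax": 0, "ay": 0, "az": 0, "jaw": -1}
    - {"dx": 0, "dy": 0, "dz": 0.1, "ax": 0, "ay": 0, "az": 0, "jaw": -1}
    - {"dx": 0, "dy": 0, "dz": 0.1, "ax": 0, "ay": 0, "az": 0, "jaw": -1}
    - {"dx": 0, "dy": 0, "dz": 0, "ax": 0, "ay": 0, "az": 0, "jaw": -1}
    - {"dx": 0, "dy": 0, "dz": 0, "ax": 0, "ay": 0, "az": 0, "jaw": -1}

```text
t: 18.23
eef_pos: [0.581, 0.2521, 0.0787]
tcp_rot: [3.142, 0.0, -0.0]
ft_force: [-0.2, 0.5, -0.8]
grip_width: 0.0407
finger_force: 40.8
```

Emit:
arm_command:
  deltas:
    - {"dx": 0, "dy": 0, "dz": 0, "ax": 0, "ay": 0, "az": 0, "jaw": 1}
    - {"dx": 0, "dy": 0, "dz": 0, "ax": 0, "ay": 0, "az": 0, "jaw": 1}
    - {"dx": 0, "dy": 0, "dz": 0, "ax": 0, "ay": 0, "az": 0, "jaw": 1}
    - {"dx": 0, "dy": 0, "dz": 0, "ax": 0, "ay": 0, "az": 0, "jaw": 1}
    - {"dx": 0, "dy": 0, "dz": -0.5, "ax": 0, "ay": 0, "az": 0, "jaw": 1}
    - {"dx": 0, "dy": 0, "dz": -1, "ax": 0, "ay": 0, "az": 0, "jaw": 1}
    - {"dx": 0, "dy": 0, "dz": -0.9, "ax": 0, "ay": 0, "az": 0, "jaw": 1}
    - {"dx": -0.8, "dy": 0.3, "dz": 0, "ax": 0, "ay": 0, "az": 0, "jaw": 1}
    - {"dx": -0.9, "dy": 0.3, "dz": 0, "ax": 0, "ay": 0, "az": 0, "jaw": 1}
    - {"dx": -0.9, "dy": 0.32, "dz": 0, "ax": 0, "ay": 0, "az": 0, "jaw": 1}
    - {"dx": -0.46, "dy": 0.2, "dz": 0, "ax": 0, "ay": 0, "az": 0, "jaw": 1}
    - {"dx": 0, "dy": 0, "dz": 0.8, "ax": 0, "ay": 0, "az": 0, "jaw": 1}
    - {"dx": 0, "dy": 0, "dz": 0.8, "ax": 0, "ay": 0, "az": 0, "jaw": 1}
    - {"dx": 0, "dy": 0, "dz": 0.8, "ax": 0, "ay": 0, "az": 0, "jaw": 1}
    - {"dx": 0, "dy": 0, "dz": 0, "ax": 0, "ay": 0, "az": 0, "jaw": 1}
    - {"dx": 0, "dy": 0, "dz": 0, "ax": 0, "ay": 0, "az": 0, "jaw": 1}

```text
t: 20.23
eef_pos: [0.429, 0.1964, 0.0804]
tcp_rot: [-3.141, -0.002, 0.0]
ft_force: [0.2, -0.5, 1.7]
grip_width: 0.0853
finger_force: 0.0
```

```bash
python3 d.py cherry .428 .196 .05 maple .581 .252 .099
```

```text
cherry scene [303.1 164.5] 49.0 [0.4267 0.1961]
cherry top [269.4 315. ] 18.0 [0.4383 0.1974]
maple scene [368.5 169.5] 63.0 [0.5786 0.2506]
maple top [247.1 252. ] 77.0 [0.582  0.2503]
```

Emit:
arm_command:
  deltas:
    - {"dx": 0, "dy": 0, "dz": 0.5, "ax": 0, "ay": 0, "az": 0, "jaw": 1}
    - {"dx": 0, "dy": 0, "dz": 0.5, "ax": 0, "ay": 0, "az": 0, "jaw": 1}
    - {"dx": 0, "dy": 0, "dz": 0, "ax": 0, "ay": 0, "az": 0, "jaw": 1}
    - {"dx": 0, "dy": 0, "dz": 0, "ax": 0, "ay": 0, "az": 0, "jaw": 1}
    - {"dx": 0, "dy": 0, "dz": 0, "ax": 0, "ay": 0, "az": 0, "jaw": -1}
    - {"dx": 0, "dy": 0, "dz": 0, "ax": 0, "ay": 0, "az": 0, "jaw": -1}
    - {"dx": 0, "dy": 0, "dz": 0, "ax": 0, "ay": 0, "az": 0, "jaw": -1}
    - {"dx": 0, "dy": 0, "dz": 0, "ax": 0, "ay": 0, "az": 0, "jaw": -1}
    - {"dx": 0, "dy": 0, "dz": 0, "ax": 0, "ay": 0, "az": 0, "jaw": -1}
    - {"dx": 0, "dy": 0, "dz": 0, "ax": 0, "ay": 0, "az": 0, "jaw": -1}

```text
t: 21.58
eef_pos: [0.4289, 0.1964, 0.0299]
tcp_rot: [-3.141, -0.002, 0.0]
ft_force: [-1.4, -0.5, 5.9]
grip_width: 0.0407
finger_force: 40.8
```

Emit:
arm_command:
  deltas:
    - {"dx": 0, "dy": 0, "dz": -0.6, "ax": 0, "ay": 0, "az": 0, "jaw": -1}
    - {"dx": 0, "dy": 0, "dz": -1, "ax": 0, "ay": 0, "az": 0, "jaw": -1}
    - {"dx": 0, "dy": 0, "dz": -1, "ax": 0, "ay": 0, "az": 0, "jaw": -1}
    - {"dx": 0, "dy": 0.5, "dz": -0.6, "ax": 0, "ay": 0, "az": 0, "jaw": -1}
    - {"dx": 0.2, "dy": 0.9, "dz": 0, "ax": 0, "ay": 0, "az": 0, "jaw": -1}
    - {"dx": 0.4, "dy": 0.9, "dz": 0, "ax": 0, "ay": 0, "az": 0, "jaw": -1}
    - {"dx": 0.4, "dy": 0.9, "dz": 0, "ax": 0, "ay": 0, "az": 0, "jaw": -1}
    - {"dx": 0.4, "dy": 0.9, "dz": 0, "ax": 0, "ay": 0, "az": 0, "jaw": -1}
    - {"dx": 0.4, "dy": 0.9, "dz": 0, "ax": 0, "ay": 0, "az": 0, "jaw": -1}
    - {"dx": 0.4, "dy": 0.9, "dz": 0, "ax": 0, "ay": 0, "az": 0, "jaw": -1}
    - {"dx": 0.4, "dy": 0.9, "dz": 0, "ax": 0, "ay": 0, "az": 0, "jaw": -1}
    - {"dx": 0.4, "dy": 0.9, "dz": 0, "ax": 0, "ay": 0, "az": 0, "jaw": -1}
    - {"dx": 0.4, "dy": 0.9, "dz": 0, "ax": 0, "ay": 0, "az": 0, "jaw": -1}
    - {"dx": 0.3, "dy": 0.7, "dz": 0, "ax": 0, "ay": 0, "az": 0, "jaw": -1}
    - {"dx": 0, "dy": 0.36, "dz": 0, "ax": 0, "ay": 0, "az": 0, "jaw": -1}
    - {"dx": 0, "dy": 0, "dz": 0.9, "ax": 0, "ay": 0, "az": 0, "jaw": -1}
    - {"dx": 0, "dy": 0, "dz": 0.8, "ax": 0, "ay": 0, "az": 0, "jaw": -1}
    - {"dx": 0, "dy": 0, "dz": 0.3, "ax": 0, "ay": 0, "az": 0, "jaw": -1}
    - {"dx": 0, "dy": 0, "dz": 0, "ax": 0, "ay": 0, "az": 0, "jaw": -1}
    - {"dx": 0, "dy": 0, "dz": 0, "ax": 0, "ay": 0, "az": 0, "jaw": -1}

```text
t: 24.08
eef_pos: [0.614, -0.2873, 0.091]
tcp_rot: [3.14, -0.002, 0.0]
ft_force: [0.8, -1.1, -0.8]
grip_width: 0.0406
finger_force: 41.0
```

```bash
python3 d.py cherry .614 -.287 .128;python3 v.py cherryheld .614 -.287 .11 45
```

```text
cherry scene [201.6 351.4] 77.0 [ 0.6195 -0.2902]
cherry top [473.7 236.9] 35.0 [ 0.624  -0.2774]
top 475 242
scene 202 351
```

View pics/cherryheld.png

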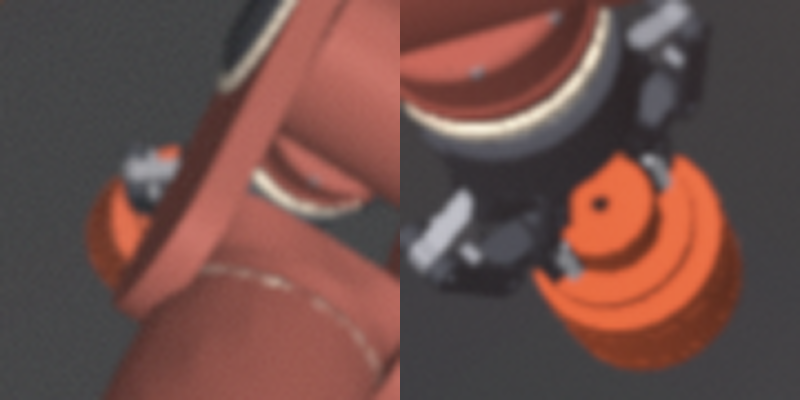

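The cherry lid is already entering the mouth and is concentric (dot 600,205). Seating it and releasing.

Emit:
arm_command:
  deltas:
    - {"dx": 0, "dy": 0, "dz": 0.1, "ax": 0, "ay": 0, "az": 0, "jaw": -1}
    - {"dx": 0, "dy": 0, "dz": 0.1, "ax": 0, "ay": 0, "az": 0, "jaw": -1}
    - {"dx": 0, "dy": 0, "dz": 0.06, "ax": 0, "ay": 0, "az": 0, "jaw": -1}
    - {"dx": 0, "dy": 0, "dz": 0, "ax": 0, "ay": 0, "az": 0, "jaw": -1}
    - {"dx": 0, "dy": 0, "dz": 0, "ax": 0, "ay": 0, "az": 0, "jaw": -1}

```text
t: 24.9
eef_pos: [0.6136, -0.2867, 0.0789]
tcp_rot: [-3.141, -0.0, 0.0]
ft_force: [-5.7, 4.5, 13.1]
grip_width: 0.0403
finger_force: 42.2
```

Emit:
arm_command:
  deltas:
    - {"dx": 0, "dy": 0, "dz": 0, "ax": 0, "ay": 0, "az": 0, "jaw": 1}
    - {"dx": 0, "dy": 0, "dz": 0, "ax": 0, "ay": 0, "az": 0, "jaw": 1}
    - {"dx": 0, "dy": 0, "dz": 0, "ax": 0, "ay": 0, "az": 0, "jaw": 1}
    - {"dx": 0, "dy": 0, "dz": 0, "ax": 0, "ay": 0, "az": 0, "jaw": 1}
    - {"dx": 0, "dy": 0, "dz": -0.5, "ax": 0, "ay": 0, "az": 0, "jaw": 1}
    - {"dx": 0, "dy": 0, "dz": -1, "ax": 0, "ay": 0, "az": 0, "jaw": 1}
    - {"dx": 0, "dy": 0, "dz": -1, "ax": 0, "ay": 0, "az": 0, "jaw": 1}
    - {"dx": 0, "dy": 0, "dz": -0.8, "ax": 0, "ay": 0, "az": 0, "jaw": 1}
    - {"dx": -0.8, "dy": 0.7, "dz": 0, "ax": 0, "ay": 0, "az": 0, "jaw": 1}
    - {"dx": -0.8, "dy": 0.8, "dz": 0, "ax": 0, "ay": 0, "az": 0, "jaw": 1}
    - {"dx": -0.8, "dy": 0.8, "dz": 0, "ax": 0, "ay": 0, "az": 0, "jaw": 1}
    - {"dx": -0.8, "dy": 0.8, "dz": 0, "ax": 0, "ay": 0, "az": 0, "jaw": 1}
    - {"dx": -0.8, "dy": 0.8, "dz": 0, "ax": 0, "ay": 0, "az": 0, "jaw": 1}
    - {"dx": -0.6, "dy": 0.8, "dz": 0, "ax": 0, "ay": 0, "az": 0, "jaw": 1}
    - {"dx": 0, "dy": 0, "dz": 0, "ax": 0, "ay": 0, "az": 0, "jaw": 1}

```text
t: 26.78
eef_pos: [0.3807, -0.5242, 0.2405]
tcp_rot: [3.142, 0.001, -0.005]
ft_force: [0.1, 0.5, -0.2]
grip_width: 0.0858
finger_force: 0.0
```

```bash
cat > p.py <<'E'
from h import *
T=capture("top");S=capture("scene")
for n,I in(("top",T),("scene",S)):
    # rack top: bright orange face; its corner hull -> cap: dark pixels near expected projection
    x,y=map(int,proj(n,[.43,-.385,.128])[0]); w=20
    hsv=cv2.cvtColor(I,cv2.COLOR_RGB2HSV)
    red=((hsv[:,:,0]<8)|(hsv[:,:,0]>172))&(hsv[:,:,1]>140)&(hsv[:,:,2]>50)
    rr=np.zeros_like(red);rr[y-w:y+w,x-w:x+w]=1
    q=np.argwhere(red&rr)[:,::-1]; print(n,"exp",x,y,"red bbox",q.min(0) if len(q) else 0,q.max(0) if len(q) else 0,q.mean(0) if len(q) else 0)
    m=(np.int16(I[:,:,0])-I[:,:,2]>70)&(I[:,:,0]>150);rr[:]=0;rr[y-45:y+45,x-45:x+45]=1
    u=np.uint8(m&rr);u=cv2.morphologyEx(u,cv2.MORPH_CLOSE,np.ones((13,13)))
    ct=max(cv2.findContours(u,cv2.RETR_EXTERNAL,cv2.CHAIN_APPROX_NONE)[0],key=cv2.contourArea)
    P=plane(n,ct[:,0],.072).astype(np.float32);r=cv2.minAreaRect(P);print("racktop",np.round(r[0],4),np.round(r[1],4),r[2])
c=[]
for n,I in(("top",T),("scene",S)):
    x,y=map(int,proj(n,[.43,-.385,.11])[0]);print(n,x-25,y-25)
    c.append(cv2.resize(I[y-25:y+25,x-25:x+25],(400,400),interpolation=cv2.INTER_CUBIC))
cv2.imwrite("pics/punch.png",np.hstack(c)[:,:,::-1])
E
python3 p.py; python3 d.py cherry .614 -.287 .099 walnut .622 .077 .099 oak .5945 -.085 .099 maple .580 .2505 .099
```

```text
top exp 522 321 red bbox [507 319] [517 328] [511.61764706 324.26470588]
racktop [ 0.4268 -0.3823] [0.0819 0.0843] 20.03746223449707
scene exp 91 323 red bbox [ 88 318] [110 339] [100.54615385 330.67692308]
racktop [ 0.4356 -0.3825] [0.1024 0.0891] 19.892141342163086
top 494 296
scene 70 301
cherry scene [203.1 353. ] 84.0 [ 0.6122 -0.2876]
cherry top [475.4 243.1] 57.0 [ 0.6149 -0.2892]
walnut scene [334.8 227.3] 151.0 [0.6203 0.0772]
walnut top [321.5 236.4] 153.0 [0.6233 0.0762]
oak scene [272.5 271.4] 101.0 [ 0.593  -0.0848]
oak top [389.9 249.2] 78.0 [ 0.596  -0.0852]
maple scene [368.5 169.6] 63.0 [0.5786 0.2505]
maple top [247.2 252. ] 75.0 [0.582 0.25 ]
```

View pics/punch.png

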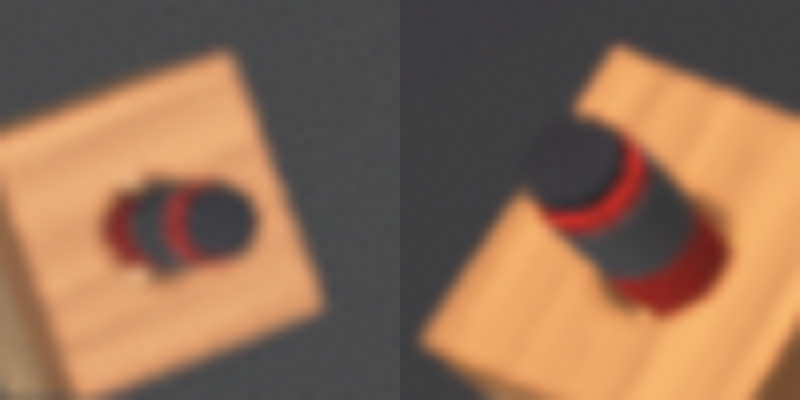

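All four lids are home (dots within 1–2 mm of their pots). Cap centres read at about (521.3, 323.0) in the top view and (91.4, 320.9) in the scene view.

Run:
```python
from h import *
a,b=(521.3,323.0),(91.4,320.9)
print(tri(a,b),plane("top",[a],.128),plane("scene",[b],.128))
```

```text
(array([ 0.42694028, -0.38249472,  0.12884193]), np.float64(0.0006307891509771334)) [[ 0.42682485 -0.38311759]] [[ 0.42660229 -0.38224237]]
```

Emit:
arm_command:
  deltas:
    - {"dx": 0.3, "dy": -0.9, "dz": 0, "ax": 0, "ay": 0, "az": -0.005, "jaw": 1}
    - {"dx": 0.3, "dy": -0.9, "dz": 0, "ax": 0, "ay": 0, "az": 0, "jaw": 1}
    - {"dx": 0.32, "dy": -0.7, "dz": 0, "ax": 0, "ay": 0, "az": 0, "jaw": 1}
    - {"dx": 0, "dy": -0.33, "dz": 0.2, "ax": 0, "ay": 0, "az": 0, "jaw": 1}
    - {"dx": 0, "dy": 0, "dz": 0.8, "ax": 0, "ay": 0, "az": 0, "jaw": 1}
    - {"dx": 0, "dy": 0, "dz": 0.5, "ax": 0, "ay": 0, "az": 0, "jaw": 1}
    - {"dx": 0, "dy": 0, "dz": 0, "ax": 0, "ay": 0, "az": 0, "jaw": 1}
    - {"dx": 0, "dy": 0, "dz": 0, "ax": 0, "ay": 0, "az": 0, "jaw": 1}
  force: 30

```text
t: 27.98
eef_pos: [0.4289, -0.3806, 0.1668]
tcp_rot: [3.14, -0.001, 0.005]
ft_force: [-0.3, 0.1, 0.5]
grip_width: 0.0855
finger_force: 0.0
```

Emit:
arm_command:
  deltas:
    - {"dx": -0.04, "dy": 0.04, "dz": 0.5, "ax": 0, "ay": 0, "az": 0.005, "jaw": 1}
    - {"dx": 0, "dy": 0, "dz": 0.6, "ax": 0, "ay": 0, "az": 0, "jaw": 1}
    - {"dx": 0, "dy": 0, "dz": 0.4, "ax": 0, "ay": 0, "az": 0, "jaw": 1}
    - {"dx": 0, "dy": 0, "dz": 0.23, "ax": 0, "ay": 0, "az": 0, "jaw": 1}
    - {"dx": 0, "dy": 0, "dz": 0, "ax": 0, "ay": 0, "az": 0, "jaw": 1}
    - {"dx": 0, "dy": 0, "dz": 0, "ax": 0, "ay": 0, "az": 0, "jaw": 1}
    - {"dx": 0, "dy": 0, "dz": 0, "ax": 0, "ay": 0, "az": 0, "jaw": -1}
    - {"dx": 0, "dy": 0, "dz": 0, "ax": 0, "ay": 0, "az": 0, "jaw": -1}
    - {"dx": 0, "dy": 0, "dz": 0, "ax": 0, "ay": 0, "az": 0, "jaw": -1}
    - {"dx": 0, "dy": 0, "dz": 0, "ax": 0, "ay": 0, "az": 0, "jaw": -1}
    - {"dx": 0, "dy": 0, "dz": 0, "ax": 0, "ay": 0, "az": 0, "jaw": -1}
    - {"dx": 0, "dy": 0, "dz": 0, "ax": 0, "ay": 0, "az": 0, "jaw": -1}
    - {"dx": 0, "dy": 0, "dz": 0, "ax": 0, "ay": 0, "az": 0, "jaw": -1}
    - {"dx": 0, "dy": 0, "dz": 0, "ax": 0, "ay": 0, "az": 0, "jaw": -1}
  force: 60

```text
t: 29.72
eef_pos: [0.4267, -0.3823, 0.0797]
tcp_rot: [3.142, -0.0, 0.0]
ft_force: [0.1, 1.9, 4.7]
grip_width: 0.025
finger_force: 59.0
```

Emit:
arm_command:
  deltas:
    - {"dx": 0, "dy": 0, "dz": -0.2, "ax": 0, "ay": 0, "az": 0, "jaw": -1}
    - {"dx": 0, "dy": 0, "dz": -0.6, "ax": 0, "ay": 0, "az": 0, "jaw": -1}
    - {"dx": 0, "dy": 0, "dz": -0.8, "ax": 0, "ay": 0, "az": 0, "jaw": -1}
    - {"dx": 0, "dy": 0, "dz": -0.8, "ax": 0, "ay": 0, "az": 0, "jaw": -1}
    - {"dx": 0, "dy": 0, "dz": -0.8, "ax": 0, "ay": 0, "az": 0, "jaw": -1}
    - {"dx": 0.1, "dy": -0.5, "dz": 0, "ax": 0, "ay": 0, "az": 0, "jaw": -1}
    - {"dx": 0.2, "dy": -0.9, "dz": 0, "ax": 0, "ay": 0, "az": 0, "jaw": -1}
    - {"dx": 0.2, "dy": -0.9, "dz": 0, "ax": 0, "ay": 0, "az": 0, "jaw": -1}
    - {"dx": 0.2, "dy": -0.9, "dz": 0, "ax": 0, "ay": 0, "az": 0, "jaw": -1}
    - {"dx": 0.2, "dy": -0.9, "dz": 0, "ax": 0, "ay": 0, "az": 0, "jaw": -1}
    - {"dx": 0.2, "dy": -0.9, "dz": 0, "ax": 0, "ay": 0, "az": 0, "jaw": -1}
    - {"dx": 0.2, "dy": -0.9, "dz": 0, "ax": 0, "ay": 0, "az": 0, "jaw": -1}
    - {"dx": 0.2, "dy": -0.9, "dz": 0, "ax": 0, "ay": 0, "az": 0, "jaw": -1}
    - {"dx": 0.2, "dy": -0.9, "dz": 0, "ax": 0, "ay": 0, "az": 0, "jaw": -1}
    - {"dx": 0.3, "dy": -0.9, "dz": 0, "ax": 0, "ay": 0, "az": 0, "jaw": -1}
    - {"dx": 0.3, "dy": -0.9, "dz": 0, "ax": 0, "ay": 0, "az": 0, "jaw": -1}
    - {"dx": 0.3, "dy": -0.9, "dz": 0, "ax": 0, "ay": 0, "az": 0, "jaw": -1}
    - {"dx": 0.3, "dy": -0.9, "dz": 0, "ax": 0, "ay": 0, "az": 0, "jaw": -1}
    - {"dx": 0, "dy": 0, "dz": 0, "ax": 0, "ay": 0, "az": 0, "jaw": -1}
    - {"dx": 0, "dy": 0, "dz": 0, "ax": 0, "ay": 0, "az": 0, "jaw": -1}
  force: 90

```text
t: 32.22
eef_pos: [0.5698, 0.183, 0.2368]
tcp_rot: [3.141, 0.004, 0.001]
ft_force: [-0.7, -1.1, -2.8]
grip_width: 0.0245
finger_force: 88.8
```

```bash
python3 d.py maple .580 .2503 .099 oak .5945 -.085 .099 walnut .622 .077 .099 cherry .614 -.287 .099; python3 v.py pheld .58 .23 .15 60
```

```text
maple scene [368.5 169.6] 61.0 [0.5786 0.2505]
maple top [248.3 250.5] 111.0 [0.5857 0.2477]
oak scene [272.5 271.4] 101.0 [ 0.593  -0.0848]
oak top [390.  249.3] 79.0 [ 0.596  -0.0853]
walnut scene [334.8 227.3] 150.0 [0.6203 0.0772]
walnut top [321.7 236.4] 155.0 [0.6231 0.0757]
cherry scene [203.1 353.1] 85.0 [ 0.6123 -0.2877]
cherry top [475.4 243.2] 53.0 [ 0.6147 -0.2892]
top 252 249
scene 365 159
```

View pics/pheld.png

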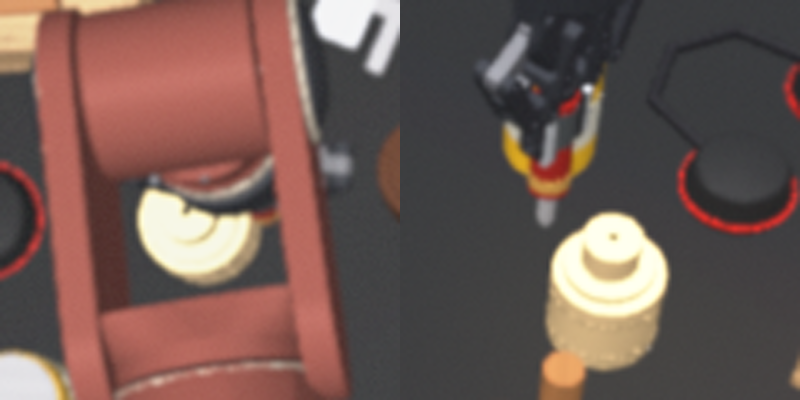

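The punch hangs upright, nose tip at (545,222) in the right crop. The maple lid's dot is at (612,237). Moving above it.

Emit:
arm_command:
  deltas:
    - {"dx": 0.11, "dy": -0.7, "dz": 0, "ax": 0, "ay": 0, "az": 0, "jaw": -1}
    - {"dx": 0.1, "dy": -0.646, "dz": 0.3, "ax": 0, "ay": 0, "az": 0, "jaw": -1}
    - {"dx": 0, "dy": 0, "dz": 0.5, "ax": 0, "ay": 0, "az": 0, "jaw": -1}
    - {"dx": 0, "dy": 0, "dz": 0.3, "ax": 0, "ay": 0, "az": 0, "jaw": -1}
    - {"dx": 0, "dy": 0, "dz": 0, "ax": 0, "ay": 0, "az": 0, "jaw": -1}
    - {"dx": 0, "dy": 0, "dz": 0, "ax": 0, "ay": 0, "az": 0, "jaw": -1}
    - {"dx": 0, "dy": 0, "dz": 0, "ax": 0, "ay": 0, "az": 0, "jaw": -1}

```text
t: 33.3
eef_pos: [0.5828, 0.2499, 0.1859]
tcp_rot: [-3.141, -0.002, -0.001]
ft_force: [0.7, 0.4, -2.9]
grip_width: 0.0245
finger_force: 89.4
```

```bash
python3 v.py tip .58 .25 .11 20;python3 -c "
from h import *
print(proj('scene',[.5803,.2503,.099]),proj('scene',[.5803,.2503,.108]))"
```

```text
top 246 252
scene 369 166
[[369.08229406 169.99762314]] [[369.49524175 167.39293132]]
```

View pics/tip.png

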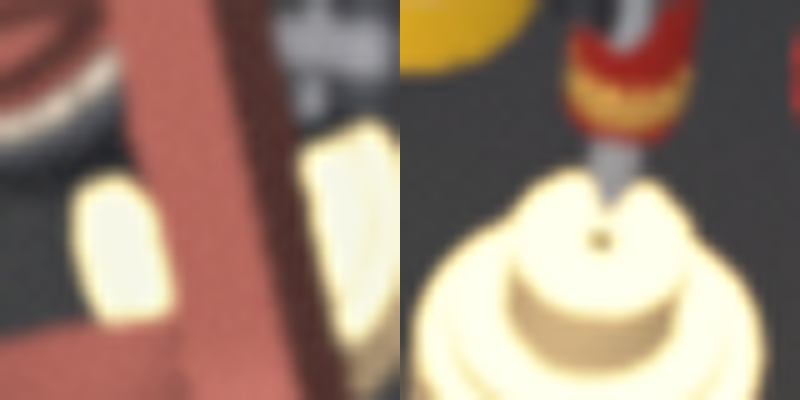

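The tip is 1 px right of and 4 px above the dot, as expected for a tip about 13 mm straight above it. Pressing down slowly.

Emit:
arm_command:
  deltas:
    - {"dx": -0.02, "dy": 0, "dz": 0.16, "ax": 0, "ay": 0, "az": 0, "jaw": -1}
    - {"dx": 0, "dy": 0, "dz": 0.1, "ax": 0, "ay": 0, "az": 0, "jaw": -1}
    - {"dx": 0, "dy": 0, "dz": 0.06, "ax": 0, "ay": 0, "az": 0, "jaw": -1}
    - {"dx": 0, "dy": 0, "dz": 0.06, "ax": 0, "ay": 0, "az": 0, "jaw": -1}
    - {"dx": 0, "dy": 0, "dz": 0, "ax": 0, "ay": 0, "az": 0, "jaw": -1}
    - {"dx": 0, "dy": 0, "dz": 0, "ax": 0, "ay": 0, "az": 0, "jaw": -1}

```text
t: 34.15
eef_pos: [0.5815, 0.2502, 0.1673]
tcp_rot: [-3.141, -0.001, 0.0]
ft_force: [-2.5, -0.8, 6.5]
grip_width: 0.0246
finger_force: 89.8
```

Emit:
arm_command:
  deltas:
    - {"dx": 0, "dy": 0, "dz": 0.04, "ax": 0, "ay": 0, "az": 0, "jaw": -1}
    - {"dx": 0, "dy": 0, "dz": 0.04, "ax": 0, "ay": 0, "az": 0, "jaw": -1}
    - {"dx": 0, "dy": 0, "dz": 0, "ax": 0, "ay": 0, "az": 0, "jaw": -1}

```text
t: 34.52
eef_pos: [0.5818, 0.2502, 0.1644]
tcp_rot: [-3.141, -0.002, 0.0]
ft_force: [-3.1, -1.8, 10.8]
grip_width: 0.024
finger_force: 90.3
```

Emit:
arm_command:
  deltas:
    - {"dx": 0, "dy": 0, "dz": 0.03, "ax": 0, "ay": 0, "az": 0, "jaw": -1}
    - {"dx": 0, "dy": 0, "dz": 0.03, "ax": 0, "ay": 0, "az": 0, "jaw": -1}
    - {"dx": 0, "dy": 0, "dz": 0, "ax": 0, "ay": 0, "az": 0, "jaw": -1}

```text
t: 34.9
eef_pos: [0.5815, 0.2503, 0.1608]
tcp_rot: [-3.141, -0.001, 0.0]
ft_force: [-3.8, -1.3, 6.8]
grip_width: 0.0242
finger_force: 90.5
```

Emit:
arm_command:
  deltas:
    - {"dx": 0, "dy": 0, "dz": -0.3, "ax": 0, "ay": 0, "az": 0, "jaw": -1}
    - {"dx": 0, "dy": 0, "dz": -0.6, "ax": 0, "ay": 0, "az": 0, "jaw": -1}
    - {"dx": 0, "dy": 0, "dz": -0.4, "ax": 0, "ay": 0, "az": 0, "jaw": -1}
    - {"dx": 0, "dy": 0.6, "dz": 0, "ax": 0, "ay": 0, "az": 0, "jaw": -1}
    - {"dx": 0.04, "dy": 0.9, "dz": 0, "ax": 0, "ay": 0, "az": 0, "jaw": -1}
    - {"dx": 0.04, "dy": 0.9, "dz": 0, "ax": 0, "ay": 0, "az": 0, "jaw": -1}
    - {"dx": 0.04, "dy": 0.9, "dz": 0, "ax": 0, "ay": 0, "az": 0, "jaw": -1}
    - {"dx": 0.04, "dy": 0.9, "dz": 0, "ax": 0, "ay": 0, "az": 0, "jaw": -1}
    - {"dx": 0.05, "dy": 0.9, "dz": 0, "ax": 0, "ay": 0, "az": 0, "jaw": -1}
    - {"dx": 0.05, "dy": 0.9, "dz": 0, "ax": 0, "ay": 0, "az": 0, "jaw": -1}
    - {"dx": 0, "dy": 0.7, "dz": 0, "ax": 0, "ay": 0, "az": 0, "jaw": -1}
    - {"dx": 0, "dy": 0, "dz": 0.4, "ax": 0, "ay": 0, "az": 0, "jaw": -1}
    - {"dx": 0, "dy": 0, "dz": 0.35, "ax": 0, "ay": 0, "az": 0, "jaw": -1}
    - {"dx": 0, "dy": 0, "dz": 0, "ax": 0, "ay": 0, "az": 0, "jaw": -1}
    - {"dx": 0, "dy": 0, "dz": 0, "ax": 0, "ay": 0, "az": 0, "jaw": -1}
    - {"dx": 0, "dy": 0, "dz": 0, "ax": 0, "ay": 0, "az": 0, "jaw": -1}

```text
t: 36.9
eef_pos: [0.5946, -0.0846, 0.1868]
tcp_rot: [3.141, -0.002, 0.001]
ft_force: [-0.0, -0.1, -3.5]
grip_width: 0.0242
finger_force: 89.6
```

```bash
python3 d.py maple .580 .2503 .099 oak .5945 -.085 .099 walnut .622 .077 .099 cherry .614 -.287 .099; python3 v.py tip2 .5945 -.085 .11 20;python3 -c "
from h import *
print(proj('scene',[.5945,-.085,.099]),proj('scene',[.5945,-.085,.112]))"
```

```text
maple scene [368.5 169.6] 63.0 [0.5786 0.2505]
maple top [247.2 251.9] 82.0 [0.5823 0.2501]
oak scene [272.5 271.3] 103.0 [ 0.5928 -0.0846]
oak top [390.4 249. ] 24.0 [ 0.5967 -0.0863]
walnut scene [334.8 227.3] 152.0 [0.6203 0.0772]
walnut top [321.6 236.4] 154.0 [0.6232 0.0759]
cherry scene [203.1 353.1] 84.0 [ 0.6124 -0.2877]
cherry top [475.4 243.1] 56.0 [ 0.6149 -0.2892]
top 390 249
scene 272 269
[[273.01028145 271.94628743]] [[272.55388597 268.8025015 ]]
```

View pics/tip2.png

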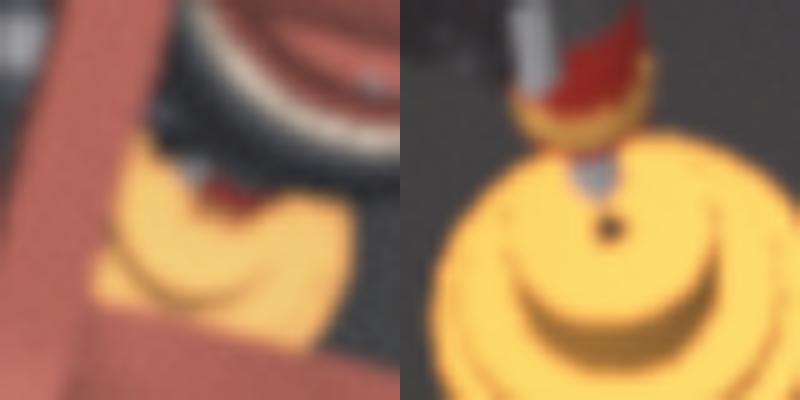

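The tip is 1.2 px left of and 3.2 px above the oak dot, within 1 mm of where it should be. Pressing.

Emit:
arm_command:
  deltas:
    - {"dx": 0.012, "dy": -0.012, "dz": 0.16, "ax": 0, "ay": 0, "az": 0, "jaw": -1}
    - {"dx": 0, "dy": 0, "dz": 0.1, "ax": 0, "ay": 0, "az": 0, "jaw": -1}
    - {"dx": 0, "dy": 0, "dz": 0.08, "ax": 0, "ay": 0, "az": 0, "jaw": -1}
    - {"dx": 0, "dy": 0, "dz": 0.08, "ax": 0, "ay": 0, "az": 0, "jaw": -1}
    - {"dx": 0, "dy": 0, "dz": 0.04, "ax": 0, "ay": 0, "az": 0, "jaw": -1}
    - {"dx": 0, "dy": 0, "dz": 0, "ax": 0, "ay": 0, "az": 0, "jaw": -1}

```text
t: 37.85
eef_pos: [0.5953, -0.0844, 0.1654]
tcp_rot: [3.141, -0.002, 0.0]
ft_force: [-3.6, 0.9, 9.8]
grip_width: 0.0241
finger_force: 90.5
```

Emit:
arm_command:
  deltas:
    - {"dx": 0, "dy": 0, "dz": 0.04, "ax": 0, "ay": 0, "az": 0, "jaw": -1}
    - {"dx": 0, "dy": 0, "dz": 0.04, "ax": 0, "ay": 0, "az": 0, "jaw": -1}
    - {"dx": 0, "dy": 0, "dz": 0.02, "ax": 0, "ay": 0, "az": 0, "jaw": -1}
    - {"dx": 0, "dy": 0, "dz": 0, "ax": 0, "ay": 0, "az": 0, "jaw": -1}

```text
t: 38.35
eef_pos: [0.5952, -0.0843, 0.1602]
tcp_rot: [3.142, -0.001, 0.0]
ft_force: [-3.3, 1.6, 8.4]
grip_width: 0.0242
finger_force: 90.6
```

Emit:
arm_command:
  deltas:
    - {"dx": 0, "dy": 0, "dz": -0.3, "ax": 0, "ay": 0, "az": 0, "jaw": -1}
    - {"dx": 0, "dy": 0, "dz": -0.6, "ax": 0, "ay": 0, "az": 0, "jaw": -1}
    - {"dx": 0, "dy": 0, "dz": -0.4, "ax": 0, "ay": 0, "az": 0, "jaw": -1}
    - {"dx": 0.05, "dy": 0.6, "dz": 0, "ax": 0, "ay": 0, "az": 0, "jaw": -1}
    - {"dx": 0.08, "dy": 0.9, "dz": 0, "ax": 0, "ay": 0, "az": 0, "jaw": -1}
    - {"dx": 0.08, "dy": 0.9, "dz": 0, "ax": 0, "ay": 0, "az": 0, "jaw": -1}
    - {"dx": 0.08, "dy": 0.9, "dz": 0, "ax": 0, "ay": 0, "az": 0, "jaw": -1}
    - {"dx": 0.08, "dy": 0.78, "dz": 0, "ax": 0, "ay": 0, "az": 0, "jaw": -1}
    - {"dx": 0, "dy": 0, "dz": 0.4, "ax": 0, "ay": 0, "az": 0, "jaw": -1}
    - {"dx": 0, "dy": 0, "dz": 0.36, "ax": 0, "ay": 0, "az": 0, "jaw": -1}
    - {"dx": 0, "dy": 0, "dz": 0, "ax": 0, "ay": 0, "az": 0, "jaw": -1}
    - {"dx": 0, "dy": 0, "dz": 0, "ax": 0, "ay": 0, "az": 0, "jaw": -1}
    - {"dx": 0, "dy": 0, "dz": 0, "ax": 0, "ay": 0, "az": 0, "jaw": -1}

```text
t: 39.98
eef_pos: [0.6138, -0.2881, 0.1861]
tcp_rot: [3.141, -0.002, 0.001]
ft_force: [-0.5, -0.7, -3.0]
grip_width: 0.0239
finger_force: 89.7
```

```bash
python3 d.py oak .5945 -.085 .099 walnut .622 .077 .099 cherry .6136 -.2884 .099; python3 v.py tip3 .6136 -.2884 .11 20;python3 -c "
from h import *
print(proj('scene',[.6136,-.2884,.099]),proj('scene',[.6136,-.2884,.112]))"
```

```text
oak scene [268.9 272.5] 82.0 [ 0.5892 -0.0911]
oak top [385.  253.1] 13.0 [ 0.5866 -0.0736]
walnut scene [334.8 227.3] 152.0 [0.6203 0.0772]
walnut top [321.7 236.5] 155.0 [0.6229 0.0757]
cherry scene [203.1 353. ] 86.0 [ 0.6122 -0.2875]
cherry top [474.8 246.9] 40.0 [ 0.6056 -0.2876]
top 476 242
scene 202 351
[[203.29987193 353.86010382]] [[201.86577934 351.47990489]]
```

View pics/tip3.png

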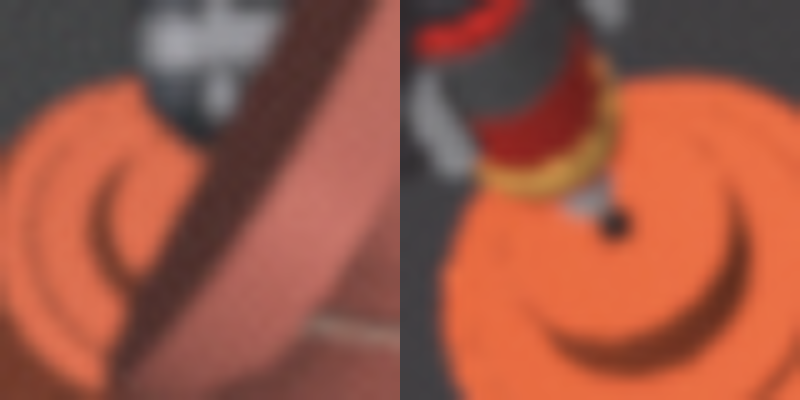

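The tip is next to the cherry dot, about 1 mm off where it should be, so I nudge it and press.

Emit:
arm_command:
  deltas:
    - {"dx": -0.014, "dy": -0.016, "dz": 0.16, "ax": 0, "ay": 0, "az": 0, "jaw": -1}
    - {"dx": 0, "dy": 0, "dz": 0.1, "ax": 0, "ay": 0, "az": 0, "jaw": -1}
    - {"dx": 0, "dy": 0, "dz": 0.08, "ax": 0, "ay": 0, "az": 0, "jaw": -1}
    - {"dx": 0, "dy": 0, "dz": 0.08, "ax": 0, "ay": 0, "az": 0, "jaw": -1}
    - {"dx": 0, "dy": 0, "dz": 0.03, "ax": 0, "ay": 0, "az": 0, "jaw": -1}
    - {"dx": 0, "dy": 0, "dz": 0, "ax": 0, "ay": 0, "az": 0, "jaw": -1}

```text
t: 40.92
eef_pos: [0.613, -0.2876, 0.1653]
tcp_rot: [3.141, -0.001, 0.0]
ft_force: [-4.3, 3.6, 8.6]
grip_width: 0.0243
finger_force: 90.7
```

Emit:
arm_command:
  deltas:
    - {"dx": 0, "dy": 0, "dz": 0.04, "ax": 0, "ay": 0, "az": 0, "jaw": -1}
    - {"dx": 0, "dy": 0, "dz": 0.04, "ax": 0, "ay": 0, "az": 0, "jaw": -1}
    - {"dx": 0, "dy": 0, "dz": 0.02, "ax": 0, "ay": 0, "az": 0, "jaw": -1}
    - {"dx": 0, "dy": 0, "dz": 0, "ax": 0, "ay": 0, "az": 0, "jaw": -1}

```text
t: 41.42
eef_pos: [0.613, -0.2876, 0.1601]
tcp_rot: [3.141, -0.001, 0.0]
ft_force: [-2.8, 3.4, 8.7]
grip_width: 0.0245
finger_force: 90.7
```

```bash
cat > k.py <<'E'
from h import *
T=capture("top");S=capture("scene")
for k in PT:
  for n,I,s in(("top",T,PT[k]),("scene",S,PS[k])):
    try:
      b=blob(I,s,win=55) if k=="maple" else blob(I,s,thr=70 if k!="walnut" else 25,win=55)
      print(k,n,"outline bbox",b.min(0),b.max(0))
    except Exception as e: print(k,n,"fail")
E
python3 k.py; python3 -c "
from h import *
S=capture('scene')
for w in(6,12,20): print(dot(S,(272,271),False,w))"
```

```text
maple top outline bbox [232 237] [270 274]
maple scene outline bbox [346 162] [385 224]
oak top outline bbox [364 239] [398 274]
oak scene outline bbox [257 254] [295 301]
cherry top outline bbox [452 231] [472 262]
cherry scene outline bbox [186 338] [230 388]
walnut top outline bbox [305 223] [337 257]
walnut scene outline bbox [316 220] [353 265]
(array([268.19098143, 272.05923961]), np.float64(80.0))
(array([274.68912711, 262.82235835]), np.float64(114.0))
(array([274.68912711, 262.82235835]), np.float64(114.0))
```

Cherry tripped too: the push stayed level over the last 5 mm instead of rising. The oak pot has been knocked aside (its dot moved to 274.7, 262.8), so I'll check that its lid is still home. Next, walnut.

Emit:
arm_command:
  deltas:
    - {"dx": 0, "dy": 0, "dz": -0.3, "ax": 0, "ay": 0, "az": 0, "jaw": -1}
    - {"dx": 0, "dy": 0, "dz": -0.6, "ax": 0, "ay": 0, "az": 0, "jaw": -1}
    - {"dx": 0, "dy": 0, "dz": -0.4, "ax": 0, "ay": 0, "az": 0, "jaw": -1}
    - {"dx": 0, "dy": -0.6, "dz": 0, "ax": 0, "ay": 0, "az": 0, "jaw": -1}
    - {"dx": 0.02, "dy": -0.9, "dz": 0, "ax": 0, "ay": 0, "az": 0, "jaw": -1}
    - {"dx": 0.02, "dy": -0.9, "dz": 0, "ax": 0, "ay": 0, "az": 0, "jaw": -1}
    - {"dx": 0.02, "dy": -0.9, "dz": 0, "ax": 0, "ay": 0, "az": 0, "jaw": -1}
    - {"dx": 0.03, "dy": -0.9, "dz": 0, "ax": 0, "ay": 0, "az": 0, "jaw": -1}
    - {"dx": 0.03, "dy": -0.9, "dz": 0, "ax": 0, "ay": 0, "az": 0, "jaw": -1}
    - {"dx": 0.03, "dy": -0.9, "dz": 0, "ax": 0, "ay": 0, "az": 0, "jaw": -1}
    - {"dx": 0.03, "dy": -0.9, "dz": 0, "ax": 0, "ay": 0, "az": 0, "jaw": -1}
    - {"dx": 0, "dy": -0.38, "dz": 0, "ax": 0, "ay": 0, "az": 0, "jaw": -1}
    - {"dx": 0, "dy": 0, "dz": 0.4, "ax": 0, "ay": 0, "az": 0, "jaw": -1}
    - {"dx": 0, "dy": 0, "dz": 0.36, "ax": 0, "ay": 0, "az": 0, "jaw": -1}
    - {"dx": 0, "dy": 0, "dz": 0, "ax": 0, "ay": 0, "az": 0, "jaw": -1}
    - {"dx": 0, "dy": 0, "dz": 0, "ax": 0, "ay": 0, "az": 0, "jaw": -1}
    - {"dx": 0, "dy": 0, "dz": 0, "ax": 0, "ay": 0, "az": 0, "jaw": -1}

```text
t: 43.7
eef_pos: [0.6221, 0.0759, 0.1853]
tcp_rot: [3.142, -0.002, -0.001]
ft_force: [0.2, 0.1, -3.2]
grip_width: 0.0244
finger_force: 89.6
```

```bash
python3 d.py walnut .6217 .0765 .099; python3 -c "
from h import *
S=capture('scene');T=capture('top')
d=dot(S,(274.7,262.8),False,5)[0];P=plane('scene',[d],.099)[0];print('oak dot',d,P)
t=dot(T,proj('top',[*P,.099])[0],False,6);print(t,tri(t[0],d))
for n,I,s in(('scene',S,(278,280)),('top',T,(381,256))):
    a=topcircle(n,halfblob(I,s),.065,.04);print(n,a[0].round(4),a[1])
"
```

```text
walnut scene [334.8 227.3] 151.0 [0.6201 0.0773]
walnut top [324.8 236.4] 28.0 [0.6235 0.0683]
oak dot [274.69218989 262.82082695] [ 0.58287972 -0.06768088]
(array([382.91189427, 253.24669604]), np.float64(77.0)) (array([ 0.58504557, -0.06875436,  0.10318894]), np.float64(0.0011682202155068177))
scene [ 0.5836 -0.0672] 0.000911574910843878
top [ 0.5869 -0.068 ] 0.0006605405344292386
```

The oak lid is still home: dot (0.584, -0.068) at the right height, against pot centre (0.585, -0.068). The punch is over the walnut dot, so I press.

Emit:
arm_command:
  deltas:
    - {"dx": -0.008, "dy": -0.016, "dz": 0.16, "ax": 0, "ay": 0, "az": 0, "jaw": -1}
    - {"dx": 0, "dy": 0, "dz": 0.1, "ax": 0, "ay": 0, "az": 0, "jaw": -1}
    - {"dx": 0, "dy": 0, "dz": 0.08, "ax": 0, "ay": 0, "az": 0, "jaw": -1}
    - {"dx": 0, "dy": 0, "dz": 0.08, "ax": 0, "ay": 0, "az": 0, "jaw": -1}
    - {"dx": 0, "dy": 0, "dz": 0.02, "ax": 0, "ay": 0, "az": 0, "jaw": -1}
    - {"dx": 0, "dy": 0, "dz": 0, "ax": 0, "ay": 0, "az": 0, "jaw": -1}

```text
t: 44.65
eef_pos: [0.6218, 0.0774, 0.1653]
tcp_rot: [-3.141, -0.002, 0.0]
ft_force: [-3.6, 0.0, 9.4]
grip_width: 0.0243
finger_force: 90.2
```

Emit:
arm_command:
  deltas:
    - {"dx": 0, "dy": 0, "dz": 0.04, "ax": 0, "ay": 0, "az": 0, "jaw": -1}
    - {"dx": 0, "dy": 0, "dz": 0.04, "ax": 0, "ay": 0, "az": 0, "jaw": -1}
    - {"dx": 0, "dy": 0, "dz": 0.02, "ax": 0, "ay": 0, "az": 0, "jaw": -1}
    - {"dx": 0, "dy": 0, "dz": 0, "ax": 0, "ay": 0, "az": 0, "jaw": -1}

```text
t: 45.15
eef_pos: [0.6217, 0.0775, 0.16]
tcp_rot: [-3.141, -0.002, 0.0]
ft_force: [-4.0, 0.1, 8.5]
grip_width: 0.0241
finger_force: 90.7
```

Walnut tripped as well. Taking the punch back above the rack.

Emit:
arm_command:
  deltas:
    - {"dx": 0, "dy": 0, "dz": -0.3, "ax": 0, "ay": 0, "az": 0, "jaw": -1}
    - {"dx": 0, "dy": 0, "dz": -0.7, "ax": 0, "ay": 0, "az": 0, "jaw": -1}
    - {"dx": 0, "dy": 0, "dz": -0.7, "ax": 0, "ay": 0, "az": 0, "jaw": -1}
    - {"dx": -0.2, "dy": 0.5, "dz": 0, "ax": 0, "ay": 0, "az": 0, "jaw": -1}
    - {"dx": -0.4, "dy": 0.9, "dz": 0, "ax": 0, "ay": 0, "az": 0, "jaw": -1}
    - {"dx": -0.4, "dy": 0.9, "dz": 0, "ax": 0, "ay": 0, "az": 0, "jaw": -1}
    - {"dx": -0.4, "dy": 0.9, "dz": 0, "ax": 0, "ay": 0, "az": 0, "jaw": -1}
    - {"dx": -0.4, "dy": 0.9, "dz": 0, "ax": 0, "ay": 0, "az": 0, "jaw": -1}
    - {"dx": -0.4, "dy": 0.9, "dz": 0, "ax": 0, "ay": 0, "az": 0, "jaw": -1}
    - {"dx": -0.4, "dy": 0.9, "dz": 0, "ax": 0, "ay": 0, "az": 0, "jaw": -1}
    - {"dx": -0.4, "dy": 0.9, "dz": 0, "ax": 0, "ay": 0, "az": 0, "jaw": -1}
    - {"dx": -0.4, "dy": 0.9, "dz": 0, "ax": 0, "ay": 0, "az": 0, "jaw": -1}
    - {"dx": -0.4, "dy": 0.9, "dz": 0, "ax": 0, "ay": 0, "az": 0, "jaw": -1}
    - {"dx": -0.1, "dy": 0.59, "dz": 0, "ax": 0, "ay": 0, "az": 0, "jaw": -1}
    - {"dx": 0, "dy": 0, "dz": 0.4, "ax": 0, "ay": 0, "az": 0, "jaw": -1}
    - {"dx": 0, "dy": 0, "dz": 0.7, "ax": 0, "ay": 0, "az": 0, "jaw": -1}
    - {"dx": 0, "dy": 0, "dz": 0.4, "ax": 0, "ay": 0, "az": 0, "jaw": -1}
    - {"dx": 0, "dy": 0, "dz": 0, "ax": 0, "ay": 0, "az": 0, "jaw": -1}
    - {"dx": 0, "dy": 0, "dz": 0, "ax": 0, "ay": 0, "az": 0, "jaw": -1}

```text
t: 47.52
eef_pos: [0.4267, -0.3824, 0.1684]
tcp_rot: [3.14, -0.001, 0.001]
ft_force: [0.2, 0.3, -2.7]
grip_width: 0.0242
finger_force: 89.8
```

Emit:
arm_command:
  deltas:
    - {"dx": 0, "dy": 0, "dz": 0.3, "ax": 0, "ay": 0, "az": 0, "jaw": -1}
    - {"dx": 0, "dy": 0, "dz": 0.3, "ax": 0, "ay": 0, "az": 0, "jaw": -1}
    - {"dx": 0, "dy": 0, "dz": 0.3, "ax": 0, "ay": 0, "az": 0, "jaw": -1}
    - {"dx": 0, "dy": 0, "dz": 0.1, "ax": 0, "ay": 0, "az": 0, "jaw": -1}
    - {"dx": 0, "dy": 0, "dz": 0.1, "ax": 0, "ay": 0, "az": 0, "jaw": -1}
    - {"dx": 0, "dy": 0, "dz": 0.15, "ax": 0, "ay": 0, "az": 0, "jaw": -1}
    - {"dx": 0, "dy": 0, "dz": 0.15, "ax": 0, "ay": 0, "az": 0, "jaw": -1}
    - {"dx": 0, "dy": 0, "dz": 0.15, "ax": 0, "ay": 0, "az": 0, "jaw": -1}
    - {"dx": 0, "dy": 0, "dz": 0, "ax": 0, "ay": 0, "az": 0, "jaw": -1}
    - {"dx": 0, "dy": 0, "dz": 0, "ax": 0, "ay": 0, "az": 0, "jaw": -1}

```text
t: 48.78
eef_pos: [0.4262, -0.3824, 0.09]
tcp_rot: [3.141, -0.0, 0.0]
ft_force: [0.0, 0.3, -2.4]
grip_width: 0.0243
finger_force: 89.8
```

Emit:
arm_command:
  deltas:
    - {"dx": 0, "dy": 0, "dz": 0.08, "ax": 0, "ay": 0, "az": 0, "jaw": -1}
    - {"dx": 0, "dy": 0, "dz": 0.08, "ax": 0, "ay": 0, "az": 0, "jaw": -1}
    - {"dx": 0, "dy": 0, "dz": 0.03, "ax": 0, "ay": 0, "az": 0, "jaw": -1}
    - {"dx": 0, "dy": 0, "dz": 0, "ax": 0, "ay": 0, "az": 0, "jaw": -1}
    - {"dx": 0, "dy": 0, "dz": 0, "ax": 0, "ay": 0, "az": 0, "jaw": -1}

```text
t: 49.4
eef_pos: [0.4261, -0.3823, 0.0804]
tcp_rot: [3.141, -0.0, 0.0]
ft_force: [0.5, -0.3, -2.4]
grip_width: 0.024
finger_force: 89.8
```

Emit:
arm_command:
  deltas:
    - {"dx": 0, "dy": 0, "dz": 0, "ax": 0, "ay": 0, "az": 0, "jaw": 1}
    - {"dx": 0, "dy": 0, "dz": 0, "ax": 0, "ay": 0, "az": 0, "jaw": 1}
    - {"dx": 0, "dy": 0, "dz": 0, "ax": 0, "ay": 0, "az": 0, "jaw": 1}
    - {"dx": 0, "dy": 0, "dz": 0, "ax": 0, "ay": 0, "az": 0, "jaw": 1}
    - {"dx": 0, "dy": 0, "dz": 0, "ax": 0, "ay": 0, "az": 0, "jaw": 1}
    - {"dx": 0, "dy": 0, "dz": -0.3, "ax": 0, "ay": 0, "az": 0, "jaw": 1}
    - {"dx": 0, "dy": 0, "dz": -0.9, "ax": 0, "ay": 0, "az": 0, "jaw": 1}
    - {"dx": 0, "dy": 0, "dz": -0.9, "ax": 0, "ay": 0, "az": 0, "jaw": 1}
    - {"dx": 0, "dy": 0, "dz": -0.9, "ax": 0, "ay": 0, "az": 0, "jaw": 1}
    - {"dx": -0.3, "dy": 0.8, "dz": 0, "ax": 0, "ay": 0, "az": 0, "jaw": 1}
    - {"dx": -0.4, "dy": 0.8, "dz": 0, "ax": 0, "ay": 0, "az": 0, "jaw": 1}
    - {"dx": -0.4, "dy": 0.8, "dz": 0, "ax": 0, "ay": 0, "az": 0, "jaw": 1}
    - {"dx": 0, "dy": 0.5, "dz": 0, "ax": 0, "ay": 0, "az": 0, "jaw": 1}
    - {"dx": 0, "dy": 0, "dz": 0, "ax": 0, "ay": 0, "az": 0, "jaw": 1}
    - {"dx": 0, "dy": 0, "dz": 0, "ax": 0, "ay": 0, "az": 0, "jaw": 1}

```text
t: 51.28
eef_pos: [0.3713, -0.5267, 0.2309]
tcp_rot: [-3.142, -0.0, 0.0]
ft_force: [0.4, -0.0, 0.1]
grip_width: 0.085
finger_force: 0.0
```

```bash
python3 d.py walnut .6217 .0765 .099 oak .584 -.068 .099 cherry .6136 -.288 .099 maple .5803 .2503 .099
python3 - <<'E'
from h import *
T=capture("top");S=capture("scene")
a=cv2.resize(S[60:460,60:460],(600,600)); x,y=512,322
b=cv2.resize(T[y-25:y+25,x-25:x+25],(200,200),interpolation=cv2.INTER_CUBIC);c=cv2.resize(T[220:270,230:280],(200,200)) 
x,y=100,330;d=cv2.resize(S[y-25:y+25,x-25:x+25],(200,200),interpolation=cv2.INTER_CUBIC)
cv2.imwrite("pics/final.png",np.hstack([a,np.vstack([b,d,c])])[:,:,::-1])
E
```

```text
walnut scene [334.8 227.3] 151.0 [0.6203 0.0772]
walnut top [321.5 236.4] 152.0 [0.6231 0.0762]
oak scene [274.8 262.9] 115.0 [ 0.5831 -0.0677]
oak top [382.9 253.2] 76.0 [ 0.5861 -0.0687]
cherry scene [203.1 353.1] 84.0 [ 0.6123 -0.2877]
cherry top [475.4 243.1] 57.0 [ 0.6149 -0.2892]
maple scene [368.5 169.6] 63.0 [0.5786 0.2506]
maple top [247.2 252. ] 75.0 [0.582 0.25 ]
```

View pics/final.png

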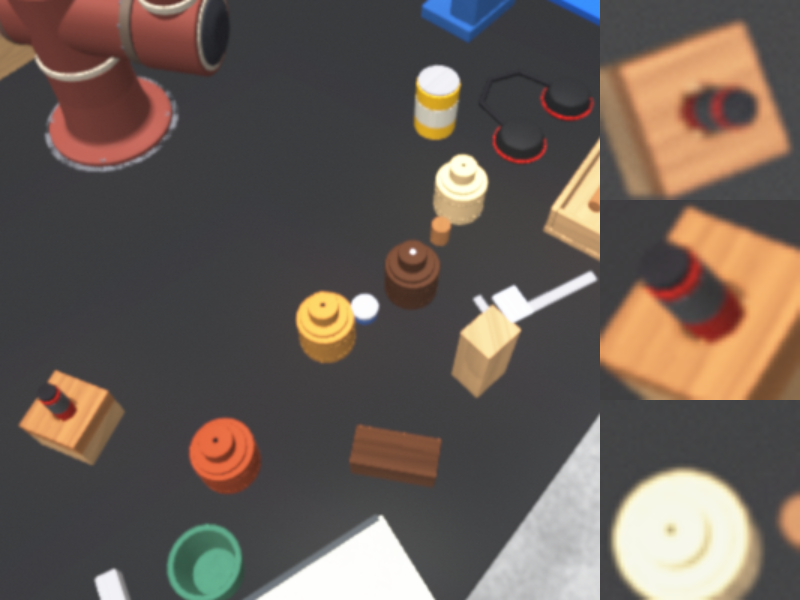

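The picture shows every lid home in its own pot: maple (463,165), walnut (413,250), oak (322,305), cherry (217,440). The punch is upright in the rack (55,400) and the gripper is clear, so I hand in.

```bash
python3 -c "
from station import *
print(hand_in())"
```

```text
the job is handed in; nothing more can be done
None
```

The job is handed in, but no verdict came back: all four lids are home in their own pots, and the punch is back in its rack after the maple, oak, cherry and walnut presses, whose trips I inferred from each drop or levelling in push force.

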